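# Lock the sander's battery hatch with the slot key

## Task

The battery hatch on the bench sander was left unlocked. Take the flat-handled slot key out of its wooden block, feel its blade into the slot of the hatch's quarter-turn fastener and turn the fastener clockwise (seen from above) to its stop, gently: do not press or wrench it hard. Then put the key back in its own block, blade down and fully home, and let go, without disturbing the other things on the table.

Things in the scene. Friction and masses are not known exactly. Their poses are not given: they have to be found in the camera images.
- sander: Bench disc sander, fixed: grey base 200 (x) x 300 (y) x 75 mm high, disc motor on its +y half (top 208 mm above the table), black battery hatch on its -y half. Origin: centre of its underside, z up. More than 50 N (at the stop, some 0.4 N m) between the key and the sander or its fastener does damage.
- hatch_mark (a point): Middle of the steel track on the hatch, at the height of the fastener's top face (87 mm above the table); axes as the sander's. The fastener floats in the track: its axis lies up to 9 mm either way from here along y (not along x), and stays there; find it by eye or feel. Its round metal head is 42 mm across and has a straight slot 6 mm wide, 7 mm deep, right across, open at both ends.
- fastener (a joint): Turn of the fastener head, rad: 0 = slot along x of hatch_mark; grows clockwise seen from above; starts at 0 to 0.15; 1.45 = locked, hard stop. Takes about 0.12 N m and stays where left. The head is sprung: it starts to sink at 3 N, is 3 mm down at about 7.5 N and is then solid.
- key_grip (a point): Middle of the slot key's wooden handle, a flat paddle 32 (x) x 12 (y) x 46 mm high (z), to be pinched across its 12 mm (y). Below it a steel flange 36 x 18 x 6 mm (its top 23 mm below this point), then the steel blade 20 mm wide (x), 4 mm thick (y), 25 mm long. z up; about 70 g. It starts standing in key_block, blade down, flange on the block, its x along the block's.
- key_tip (a point): Middle of the lower edge of the key's blade, 54 mm straight below key_grip; same axes.
- key_block: The key's wooden block, fixed to the table, 70 (x) x 55 (y) x 40 mm high; origin at the centre of its underside. In the middle of its top is a pocket 25 mm (x) x 9 mm (y), 32 mm deep. With the key home the flange rests on the block's top, and key_tip is 15 mm above the table.
- driver_block: A like wooden block with a round hole, which holds the driver. Not needed; origin at the centre of its underside.
- driver_mid (a point): Middle of the knob of a driver with a round wooden knob handle (32 mm across, top 81 mm above the table) and round shank, standing in driver_block. Leave alone.
- offcut_mid (a point): Middle of a plywood offcut 50 x 30 x 22 mm lying on the table. Leave alone.
- oval_mid (a point): Middle of a dark wooden oval 74 x 30 x 10 mm lying on the table. Leave alone.
- strip_mid (a point): Middle of a wooden strip 22 x 260 x 12 mm lying on the table. Leave alone.

How it is judged:
By the outcome, as a careful person would: the job done as asked, in the order asked, and still so for the second after the job is handed in, with the robot touching nothing.
It also fails if it takes over 72 s, if anything falls off the work surface, if the arm or the gripper's body presses on something with over 40 N, if the wrist force passes 120 N, or if a joint passes its speed limit or range.

## Robot

A 6-joint arm with a two-finger parallel gripper is mounted at the origin on the work surface. World frame = base frame: x ahead of the robot, y to its left, z up, the work surface at z = 0. Lengths are in m, angles in rad, forces in N, time in s.
With the tool pointing down it reaches from about 0.425 to 0.95 m from the base axis. Payload 3.5 kg.
Tool frame: the origin (TCP) lies at the very end of the fingers, on their centre line; the grasp point (between the pads) lies behind it (ctrl.grasp_offset is the z of the grasp point in the tool frame, in m); z points along the fingers, x is the direction in which the jaws open and shut, and the axes are right-handed (so a half turn about z gives the same grasp; the last joint's range is limited). The gripper opens to 85 mm and grips with 20 to 120 N. Pads are 22 mm wide; open, the fingers measure 114 mm over their backs; the gripper's body (76 mm by 85 mm) begins 54 mm behind the grasp point. The pads swing forward as they close: fully open they stand 13 mm farther back than shut.
Start: joints at [1.019, 0.286, 1.577, -0, 1.279, -0.15], TCP at [0.264, 0.621, 0.231] pointing down, gripper open.
Joint ranges: [-2.77, 2.77], [-0.9, 2.22], [0.21, 2.48], [-1.53, 4.67], [0.24, 2.81], [-2.84, 2.84]. Speed limits (rad/s): [2.79, 2.79, 3.14, 3.14, 3.14, 3.14].

## Interface

Orientations are given as a unit quaternion [x, y, z, w].
In Python, from plant import ctrl gives the robot as it stands.
- The arm moves only by the shell command python3 -m jog 'ROWS' [FORCE]. ROWS is JSON, a list of rows, each an object with "grip": the closure, from 0 (fully open) to 1 (shut); "xyz": the shift along the tool's x, y, z in m, a list of three; "dr": the turn, a rotation vector about the tool's x, y, z in rad, a list of three. A call has 1 to 12 rows; each row is the pose to reach, as a shift and turn from the pose commanded when the call began, along the tool's axes at that moment; what a row does not reach only later rows make up. A row lasts 1/12 s, in which the tool goes at most 41.7 mm and 7.16 degrees, less where a joint would pass 70% of its speed; a pose out of reach is approached as far as the arm can. A call with a gripper value outside its range is refused whole. The fingers move at their own pace and stop on an object; FORCE is the grip in N (left out, the last holds). Time passes only in rows, so rows that repeat a pose let the fingers close. It gives the time, the measured TCP pose, the force and the opening at its end, in the units of the state.
- ctrl.get_state(): the state, without advancing time (a new reading comes with each control period).
- ctrl.read_camera(name): name is "side" or "top" or "wrist"; returns the picture (384x512x3 uint8, red, green, blue); there is no depth.
- ctrl.get_calibration(name): a dict with "mtx" (3x3 intrinsics, pixels), "R" (3x3) and "t" (3): a world point X has camera coordinates R X + t; the wrist camera has in their place "hand_eye" (4x4, takes a point from camera to tool coordinates, whose origin is the TCP and whose axes are the tool frame's). Camera axes: x right, y down, z forward; pixel columns grow to the right and rows downward; lengths in m; the calibration is good to about 2 mm. A picture is of the moment at which its call begins: read the wrist's pose just before it. get_calibration takes no time and is no camera call.
- ctrl.sign_off(): hands the job in, once; it reports no verdict.
The state is a dict: "time": time; "qpos": joint angles; "dq": joint speeds; "joint_efforts": joint torques, N m; "eef_pos": TCP position; "tcp_rot": TCP orientation; "contact_force": force on the tool from outside, world axes, zero at the start; "wrist_torque": the same for the moment, N m; "opening": opening from 0.0 (shut) to 1.0 (fully open).
Only numpy, scipy, OpenCV 4.12 (cv2) and the standard library are available. Lean on these libraries where they do the work, as an engineer would, in place of code of your own. Each camera call takes 0.05 s, during which the arm holds its last target.

## Working session

There is one attempt and no reset: what is moved stays moved. The work goes in short steps, Python scripts to look and compute and a shell command to move; the robot and the scene stay as the last step left them, time stands still between calls to the robot, and variables do not carry over. Pictures are saved under pics/ and viewed, and the job is handed in when it is done.

```bash
ls; mkdir -p pics; python3 - <<'E'
from plant import ctrl
import cv2
print(ctrl.get_state(), ctrl.grasp_offset)
for n in ("side","top","wrist"):
    c=ctrl.get_calibration(n); print(n,{k:(v.round(4).tolist() if hasattr(v,'round') else v) for k,v in c.items()})
    cv2.imwrite(f"pics/{n}0.png",ctrl.read_camera(n)[:,:,::-1])
E
```

```text
pics
{'time': 0.0, 'qpos': array([ 1.01898533e+00,  2.87184684e-01,  1.57818960e+00, -1.48629330e-05,
        1.27857909e+00, -1.49969787e-01]), 'dq': array([-1.44031055e-03, -1.26748698e-05, -1.83746537e-04,  2.27914877e-04,
        2.07654694e-05,  2.09436184e-04]), 'joint_efforts': array([-1.43888552e-03, -4.05975473e+01, -2.92627877e+01, -1.83767484e-04,
        5.76975028e-03,  5.02339034e-06]), 'eef_pos': array([0.26361013, 0.62068266, 0.22992767]), 'tcp_rot': array([ 8.33998697e-01,  5.51765149e-01, -1.06768220e-03,  5.03341440e-04]), 'contact_force': array([ 0.92409716,  0.24052715, -0.01690855]), 'wrist_torque': array([-0.05111939,  0.01219002,  0.00683695]), 'opening': 1.0018664753809634} -0.0187
side {'mtx': [[375.9742, 0.0, 258.3381], [0.0, 375.9742, 194.1647], [0.0, 0.0, 1.0]], 'R': [[0.8518, -0.5238, -0.0041], [-0.278, -0.4455, -0.851], [0.4439, 0.7261, -0.5251]], 't': [-0.5442, 0.2623, 0.515]}
top {'mtx': [[371.2915, 0.0, 259.8002], [0.0, 371.2915, 187.5727], [0.0, 0.0, 1.0]], 'R': [[-0.0294, -0.9995, -0.0131], [-0.9941, 0.0306, -0.1038], [0.1041, 0.01, -0.9945]], 't': [0.0071, 0.6379, 0.7973]}
wrist {'mtx': [[287.8012, 0.0, 256.0786], [0.0, 287.8012, 196.7041], [0.0, 0.0, 1.0]], 'hand_eye': [[1.0, -0.0008, 0.0003, -0.001], [0.0007, 0.9632, 0.2688, -0.0676], [-0.0005, -0.2688, 0.9632, -0.1422], [0.0, 0.0, 0.0, 1.0]]}
```

View pics/side0.png

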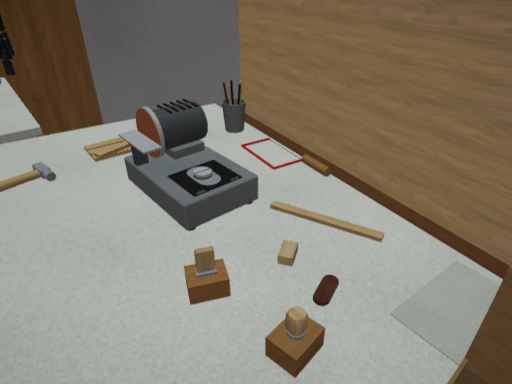

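View pics/top0.png

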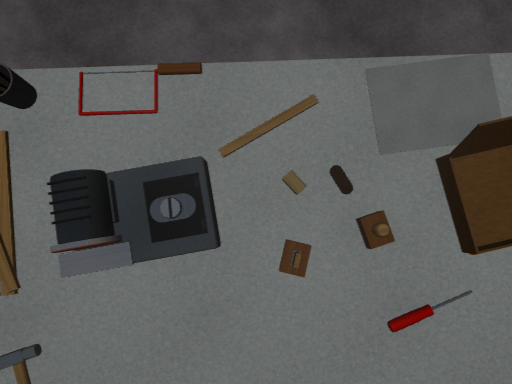

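View pics/wrist0.png

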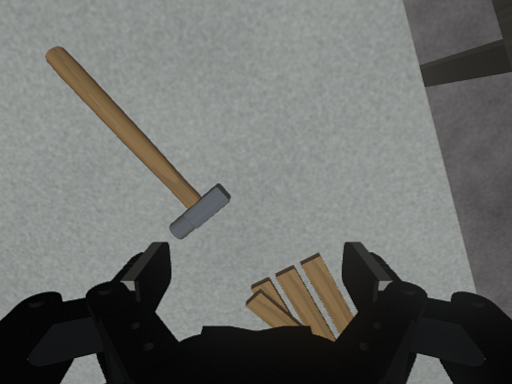

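```bash
cat > h.py <<'E'
import numpy as np, cv2
from plant import ctrl
from scipy.spatial.transform import Rotation as Ro
def cam(n):
    c=ctrl.get_calibration(n); K=np.array(c["mtx"])
    if n!="wrist": return K,np.array(c["R"]),np.array(c["t"])
    s=ctrl.get_state(); T=np.eye(4); T[:3,:3]=Ro.from_quat(s["tcp_rot"]).as_matrix(); T[:3,3]=s["eef_pos"]
    W=np.linalg.inv(T@np.array(c["hand_eye"])); return K,W[:3,:3],W[:3,3]
def ray(C,uv):
    K,R,t=C; d=R.T@np.linalg.inv(K)@np.array([uv[0],uv[1],1.]); o=-R.T@t; return o,d
def onz(C,uv,z):
    o,d=ray(C,uv); return o+d*(z-o[2])/d[2]
def proj(C,X):
    K,R,t=C; p=K@(R@np.array(X)+t); return p[:2]/p[2]
def st():
    s=ctrl.get_state(); print('t',round(s['time'],2),'tcp',s['eef_pos'].round(4),'F',s['contact_force'].round(2),'M',s['wrist_torque'].round(3),'op',round(s['opening'],3)); R=Ro.from_quat(s['tcp_rot']).as_matrix(); print('x',R[:,0].round(4),'z',R[:,2].round(4)); return s
E
python3 - <<'E'
from h import *
im=cv2.imread('pics/top0.png')
a=cv2.resize(im[225:290,265:325],None,fx=9,fy=9,interpolation=cv2.INTER_CUBIC)
b=cv2.resize(im[155:265,110:225],None,fx=5,fy=5,interpolation=cv2.INTER_CUBIC)
cv2.imwrite('pics/a.png',a);cv2.imwrite('pics/b.png',b)
s=cv2.imread('pics/side0.png');cv2.imwrite('pics/c.png',cv2.resize(s[235:310,170:245],None,fx=8,fy=8,interpolation=cv2.INTER_CUBIC))
E
```

```text
(no output)
```

View pics/a.png

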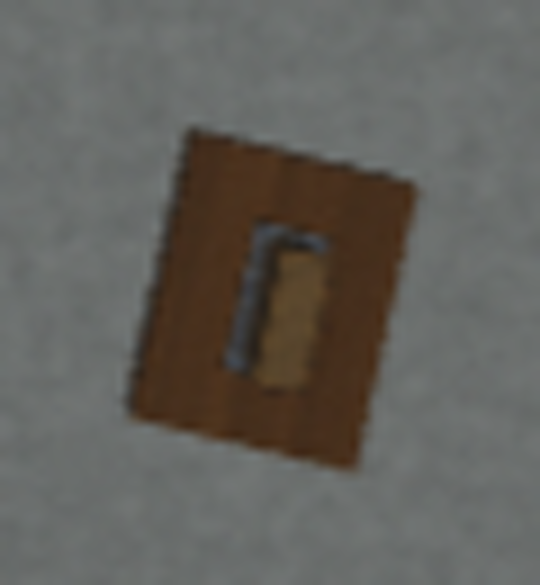

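View pics/b.png

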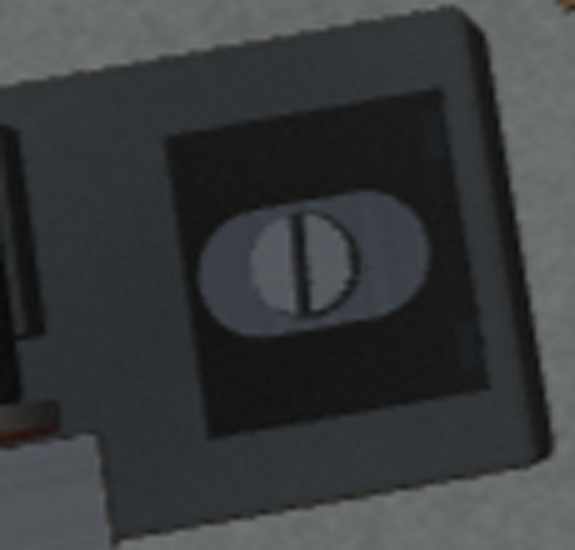

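View pics/c.png

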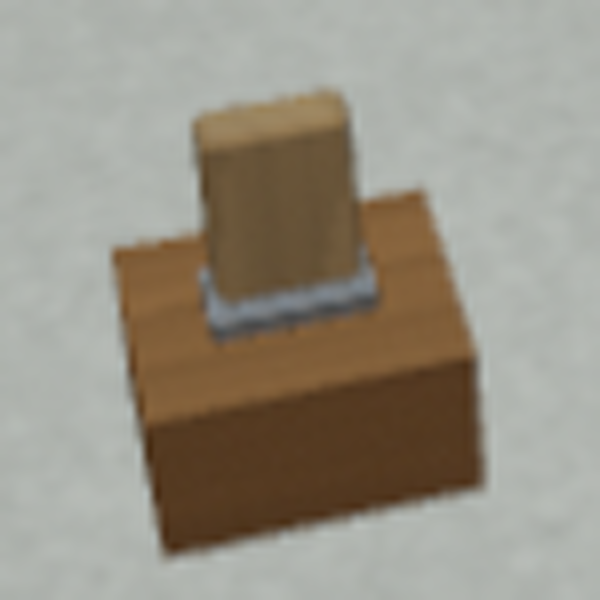

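```bash
python3 - <<'E'
from h import *
C=cam('top'); S=cam('side')
def px(p,o,s): return np.array(p)/s+np.array(o)-0.5+0.5/s
A=lambda p:px(p,(265,225),9); B=lambda p:px(p,(110,155),5); D=lambda p:px(p,(170,235),8)
q=[onz(C,A(p),.04)[:2] for p in [(190,128),(418,183),(357,468),(130,415)]]
print('block top',np.round(q,4),np.mean(q,0).round(4)); q=np.array(q)
for i,j in [(0,3),(1,2)]: print(np.linalg.norm(q[i]-q[j]),np.degrees(np.arctan2(*(q[i]-q[j])[::-1])))
for i,j in [(0,1),(3,2)]: print(np.linalg.norm(q[i]-q[j]),np.degrees(np.arctan2(*(q[i]-q[j])[::-1])))
h=np.array([onz(C,A(p),.092)[:2] for p in [(277,247),(328,252),(308,388),(257,386)]]); print('handle',h.round(4),h.mean(0).round(4))
d=h[0]-h[3];print(np.degrees(np.arctan2(d[1],d[0])), np.linalg.norm(d))
# sander hatch
k=np.array([onz(C,B(p),.082)[:2] for p in [(165,135),(443,90),(490,385),(210,438)]]);print('hatch',k.round(4),k.mean(0).round(4))
for i,j in [(0,3),(1,2),(0,1),(3,2)]: print(np.linalg.norm(k[i]-k[j]),np.degrees(np.arctan2(*(k[i]-k[j])[::-1])))
f=onz(C,B((304,263)),.087); print('fast',f)
s=[onz(C,B(p),.087)[:2] for p in [(298,213),(306,313)]];d=s[0]-s[1];print('slot',np.degrees(np.arctan2(d[1],d[0])),s)
# side checks
print('side block', [onz(S,D(p),.04)[:2].round(4) for p in [(113,250),(425,190),(478,358),(150,422)]])
im=cv2.imread('pics/side0.png');cv2.imwrite('pics/d.png',cv2.resize(im[140:220,120:260],None,fx=5,fy=5,interpolation=cv2.INTER_CUBIC))
E
```

```text
block top [[ 0.5229 -0.0653]
 [ 0.5081 -0.12  ]
 [ 0.4409 -0.1024]
 [ 0.4549 -0.0484]] [ 0.4817 -0.084 ]
0.07009220268184523 -13.978425366550281
0.06949854947103434 -14.646244648947782
0.05662907054897438 74.86076572923504
0.05581011553568867 75.45810625616329
handle [[ 0.4975 -0.0811]
 [ 0.496  -0.0926]
 [ 0.4659 -0.0869]
 [ 0.4667 -0.0754]] [ 0.4815 -0.084 ]
-10.517734730185142 0.03133509404243014
hatch [[0.6531 0.2351]
 [0.6686 0.117 ]
 [0.5439 0.0989]
 [0.5254 0.2159]] [0.5977 0.1667]
0.1290995204316822 8.573562848976836
0.12601853928174853 8.263200401656693
0.11918072720170256 97.49808829367362
0.11848013185144447 98.9826208464109
fast [0.59678263 0.17509281 0.087     ]
slot 4.3365138376747 [array([0.61778706, 0.17752062]), array([0.57594702, 0.17434783])]
side block [array([ 0.4537, -0.0521]), array([ 0.5206, -0.0706]), array([ 0.5061, -0.1234]), array([ 0.4407, -0.1042])]
```

View pics/d.png

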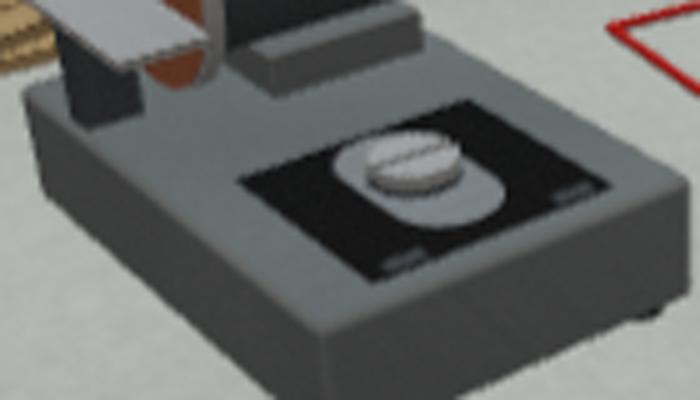

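```bash
cat >> h.py <<'E'
def go(pos,yaw_deg=None):
    "print shift (tool axes) and turn to tool-down pose with tool x at yaw_deg"
    s=ctrl.get_state(); R=Ro.from_quat(s['tcp_rot']).as_matrix()
    print('xyz',(R.T@(np.array(pos)-s['eef_pos'])).round(4))
    if yaw_deg is not None:
        a=np.radians(yaw_deg); x=np.array([np.cos(a),np.sin(a),0]); z=np.array([0,0,-1.]); T=np.stack([x,np.cross(z,x),z],1)
        print('dr',Ro.from_matrix(R.T@T).as_rotvec().round(4))
E
python3 - <<'E'
from h import *
st();go((.40,.25,.28));go((.482,-.084,.22),75.7)
E
```

```text
t 0.15 tcp [0.2637 0.6208 0.2302] F [ 0.17 -0.27  0.77] M [-0.072  0.029 -0.035] op 1.0
x [ 0.391   0.9204 -0.0019] z [-0.001  -0.0016 -1.    ]
xyz [-0.2881  0.2705 -0.0493]
xyz [-0.5633  0.4766  0.0111]
dr [-0.0004  0.0019 -0.1522]
```

```bash
python3 -m jog '[{"grip":0,"xyz":[-0.08,0.07,-0.05],"dr":[0,0,-0.05]},{"grip":0,"xyz":[-0.08,0.07,-0.05],"dr":[0,0,-0.1]},{"grip":0,"xyz":[-0.08,0.07,-0.05],"dr":[0,0,-0.15]},{"grip":0,"xyz":[-0.29,0.265,-0.05],"dr":[0,0,-0.152]},{"grip":0,"xyz":[-0.29,0.265,-0.05],"dr":[0,0,-0.152]},{"grip":0,"xyz":[-0.29,0.265,-0.05],"dr":[0,0,-0.152]},{"grip":0,"xyz":[-0.29,0.265,-0.05],"dr":[0,0,-0.152]},{"grip":0,"xyz":[-0.29,0.265,-0.05],"dr":[0,0,-0.152]},{"grip":0,"xyz":[-0.29,0.265,-0.05],"dr":[0,0,-0.152]},{"grip":0,"xyz":[-0.29,0.265,-0.05],"dr":[0,0,-0.152]},{"grip":0,"xyz":[-0.29,0.265,-0.05],"dr":[0,0,-0.152]},{"grip":0,"xyz":[-0.29,0.265,-0.05],"dr":[0,0,-0.152]}]'
python3 - <<'E'
from h import *
st();go((.482,-.084,.20),75.7)
E
```

```text
time: 1.15
eef_pos: [0.395, 0.2491, 0.2812]
tcp_rot: [0.791, 0.612, 0.0, -0.0]
contact_force: [1.1, -0.1, 0.3]
opening: 0.999
t 1.15 tcp [0.395  0.2491 0.2812] F [ 1.07 -0.11  0.32] M [ 0.033 -0.053  0.016] op 0.999
x [2.514e-01 9.679e-01 3.000e-04] z [-1.e-04  3.e-04 -1.e+00]
xyz [-0.3006  0.168   0.0811]
dr [-0.0002 -0.0003 -0.0046]
```

```bash
python3 -m jog '[{"grip":0.3,"xyz":[-0.3,0.168,0.06],"dr":[0,0,-0.005]},{"grip":0.3,"xyz":[-0.3,0.168,0.06],"dr":[0,0,-0.005]},{"grip":0.3,"xyz":[-0.3,0.168,0.06],"dr":[0,0,-0.005]},{"grip":0.3,"xyz":[-0.3,0.168,0.06],"dr":[0,0,-0.005]},{"grip":0.3,"xyz":[-0.3,0.168,0.06],"dr":[0,0,-0.005]},{"grip":0.3,"xyz":[-0.3,0.168,0.06],"dr":[0,0,-0.005]},{"grip":0.3,"xyz":[-0.3,0.168,0.06],"dr":[0,0,-0.005]},{"grip":0.3,"xyz":[-0.3,0.168,0.06],"dr":[0,0,-0.005]},{"grip":0.3,"xyz":[-0.3,0.168,0.06],"dr":[0,0,-0.005]},{"grip":0.3,"xyz":[-0.3,0.168,0.06],"dr":[0,0,-0.005]},{"grip":0.3,"xyz":[-0.3,0.168,0.06],"dr":[0,0,-0.005]}]'
python3 - <<'E'
from h import *
st();C=cam('wrist');np.savez('c1.npz',K=C[0],R=C[1],t=C[2])
im=ctrl.read_camera('wrist')[:,:,::-1];cv2.imwrite('pics/w1.png',im)
u,v=proj(C,(.482,-.084,.06));print(u,v)
u,v=int(u)-70,int(v)-60;print(u,v);cv2.imwrite('pics/w1z.png',cv2.resize(im[v:v+130,u:u+150],None,fx=5,fy=5,interpolation=cv2.INTER_CUBIC))
E
```

```text
time: 2.07
eef_pos: [0.4832, -0.0808, 0.2207]
tcp_rot: [0.788, 0.615, -0.0, -0.001]
contact_force: [-0.1, 0.2, -0.3]
opening: 0.699
t 2.07 tcp [ 0.4832 -0.0808  0.2207] F [-0.12  0.22 -0.29] M [-0.045 -0.019 -0.002] op 0.699
x [0.2426 0.9701 0.001 ] z [-0.0014  0.0014 -1.    ]
253.67452301242096 181.60851887865854
183 121
```

View pics/w1z.png

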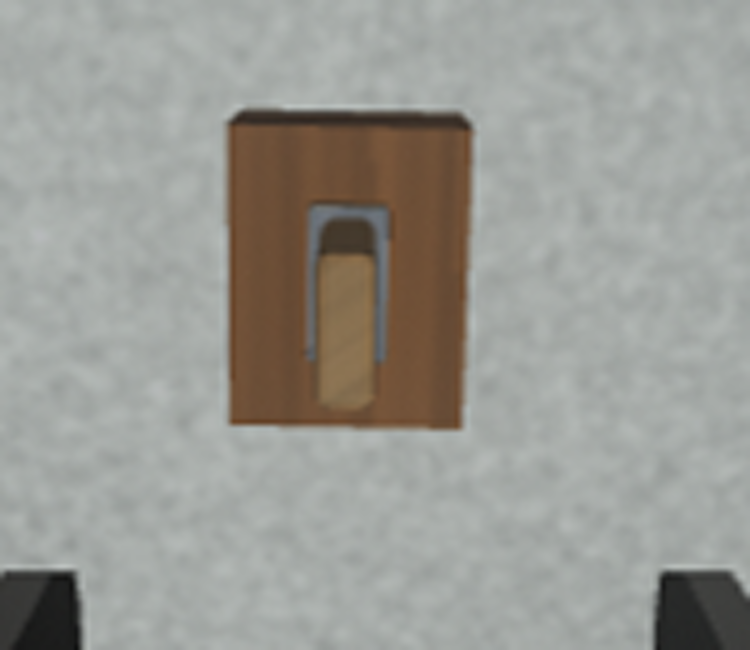

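```bash
python3 - <<'E'
from h import *
d=np.load('c1.npz');C=(d['K'],d['R'],d['t'])
P=lambda p:np.array(p)/5+np.array([183,121])-.5+.1
def show(n,ps,z):
    q=np.array([onz(C,P(p),z)[:2] for p in ps]);e=q[3]-q[0];f=q[2]-q[1]
    print(n,q.mean(0).round(4),np.degrees([np.arctan2(e[1],e[0]),np.arctan2(f[1],f[0])]).round(2),np.linalg.norm(e).round(4),np.linalg.norm(q[1]-q[0]).round(4))
show('block',[(230,124),(471,126),(463,428),(231,424)],.04)
show('handle',[(319,253),(375,253),(375,408),(317,408)],.092)
show('flange',[(308,205),(388,207),(386,360),(306,358)],.046)
show('block bottom?',[(230,124),(471,126),(463,428),(231,424)],.04)
st()
E
```

```text
block [ 0.4802 -0.0852] [-15.35 -14.52] 0.0697 0.0535
handle [ 0.4799 -0.085 ] [-15.33 -14.  ] 0.0309 0.0107
flange [ 0.4798 -0.0855] [-15.46 -14.61] 0.035 0.0177
block bottom? [ 0.4802 -0.0852] [-15.35 -14.52] 0.0697 0.0535
t 2.12 tcp [ 0.4831 -0.0802  0.2211] F [0.77 0.37 0.07] M [ 0.021  0.014 -0.041] op 0.693
x [2.413e-01 9.705e-01 9.000e-04] z [-7.0e-04  1.1e-03 -1.0e+00]
```

```bash
python3 - <<'E'
from h import *
st();go((.480,-.085,.12),75.2);go((.480,-.085,.053),75.2)
E
```

```text
t 2.12 tcp [ 0.4831 -0.0802  0.2211] F [0.77 0.37 0.07] M [ 0.021  0.014 -0.041] op 0.693
x [2.413e-01 9.705e-01 9.000e-04] z [-7.0e-04  1.1e-03 -1.0e+00]
xyz [-0.0055 -0.0018  0.1011]
dr [-0.001  -0.0009  0.0146]
xyz [-0.0056 -0.0017  0.1681]
dr [-0.001  -0.0009  0.0146]
```

```bash
python3 -m jog '[{"grip":0.3,"xyz":[-0.0055,-0.0018,0.04],"dr":[0,0,0.0146]},{"grip":0.3,"xyz":[-0.0055,-0.0018,0.075],"dr":[0,0,0.0146]},{"grip":0.3,"xyz":[-0.0055,-0.0018,0.1],"dr":[0,0,0.0146]},{"grip":0.3,"xyz":[-0.0055,-0.0018,0.12],"dr":[0,0,0.0146]},{"grip":0.3,"xyz":[-0.0055,-0.0018,0.14],"dr":[0,0,0.0146]},{"grip":0.3,"xyz":[-0.0055,-0.0018,0.155],"dr":[0,0,0.0146]},{"grip":0.3,"xyz":[-0.0055,-0.0018,0.165],"dr":[0,0,0.0146]},{"grip":0.3,"xyz":[-0.0055,-0.0018,0.168],"dr":[0,0,0.0146]},{"grip":0.3,"xyz":[-0.0055,-0.0018,0.168],"dr":[0,0,0.0146]}]' 40
python3 - <<'E'
from h import *
st();go((.480,-.085,.053),75.2)
C=cam('wrist');im=ctrl.read_camera('wrist')[:,:,::-1];cv2.imwrite('pics/w2.png',im)
E
```

```text
time: 2.87
eef_pos: [0.4798, -0.0851, 0.0531]
tcp_rot: [0.792, 0.61, -0.0, -0.0]
contact_force: [-0.0, 0.1, -0.4]
opening: 0.699
t 2.87 tcp [ 0.4798 -0.0851  0.0531] F [-0.01  0.15 -0.44] M [0.005 0.014 0.026] op 0.699
x [2.547e-01 9.670e-01 2.000e-04] z [-8.e-04  5.e-04 -1.e+00]
xyz [0.0002 0.0002 0.0001]
dr [-0.0009 -0.0002  0.0008]
```

View pics/w2.png

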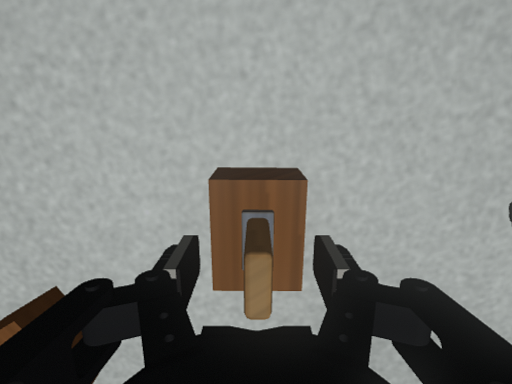

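The handle (columns 245–272) stands centred between the pads (199 and 314). I'll close on it now.

```bash
python3 -m jog '[{"grip":0.6,"xyz":[0,0,0],"dr":[0,0,0]},{"grip":0.75,"xyz":[0,0,0],"dr":[0,0,0]},{"grip":0.85,"xyz":[0,0,0],"dr":[0,0,0]},{"grip":0.9,"xyz":[0,0,0],"dr":[0,0,0]},{"grip":0.95,"xyz":[0,0,0],"dr":[0,0,0]},{"grip":1,"xyz":[0,0,0],"dr":[0,0,0]},{"grip":1,"xyz":[0,0,0],"dr":[0,0,0]},{"grip":1,"xyz":[0,0,0],"dr":[0,0,0]},{"grip":1,"xyz":[0,0,0],"dr":[0,0,0]}]' 60
python3 -c "
from h import *
st()"
```

```text
time: 3.67
eef_pos: [0.4805, -0.0866, 0.054]
tcp_rot: [0.793, 0.61, 0.0, 0.0]
contact_force: [-0.4, 0.4, 6.3]
opening: 0.13
t 3.67 tcp [ 0.4805 -0.0866  0.054 ] F [-0.42  0.42  6.34] M [ 0.223  0.115 -0.001] op 0.13
x [2.567e-01 9.665e-01 1.000e-04] z [ 9.e-04 -2.e-04 -1.e+00]
```

```bash
python3 -m jog '[{"grip":1,"xyz":[0,0,-0.005],"dr":[0,0,0]},{"grip":1,"xyz":[0,0,-0.012],"dr":[0,0,0]},{"grip":1,"xyz":[0,0,-0.025],"dr":[0,0,0]},{"grip":1,"xyz":[0,0,-0.04],"dr":[0,0,0]},{"grip":1,"xyz":[0,0,-0.065],"dr":[0,0,0]},{"grip":1,"xyz":[0,0,-0.1],"dr":[0,0,0]},{"grip":1,"xyz":[0,0,-0.13],"dr":[0,0,0]},{"grip":1,"xyz":[0,0,-0.15],"dr":[0,0,0]},{"grip":1,"xyz":[0,0,-0.15],"dr":[0,0,0]},{"grip":1,"xyz":[0,0,-0.15],"dr":[0,0,0]}]'
python3 - <<'E'
from h import *
st()
for n in ("side","wrist","top"): cv2.imwrite(f'pics/{n}3.png',ctrl.read_camera(n)[:,:,::-1])
st()
im=cv2.imread('pics/side3.png');C=cam('side');u,v=proj(C,ctrl.get_state()['eef_pos']).astype(int);print(u,v);x0=max(u-45,0);y0=max(v-45,0);print(x0,y0)
cv2.imwrite('pics/s3z.png',cv2.resize(im[y0:y0+95,x0:x0+100],None,fx=6,fy=6,interpolation=cv2.INTER_CUBIC))
E
```

```text
time: 4.5
eef_pos: [0.4804, -0.0867, 0.2044]
tcp_rot: [0.793, 0.61, 0.001, 0.001]
contact_force: [0.4, 0.2, -1.7]
opening: 0.129
t 4.5 tcp [ 0.4804 -0.0867  0.2044] F [ 0.42  0.2  -1.66] M [0.01  0.05  0.022] op 0.129
x [ 2.565e-01  9.666e-01 -6.000e-04] z [ 0.0024 -0.0012 -1.    ]
t 4.65 tcp [ 0.4786 -0.0859  0.201 ] F [ 0.5   0.88 -1.36] M [-0.036 -0.036 -0.009] op 0.127
x [2.565e-01 9.665e-01 4.000e-04] z [-0.0039  0.0015 -1.    ]
196 191
151 146
```

View pics/s3z.png

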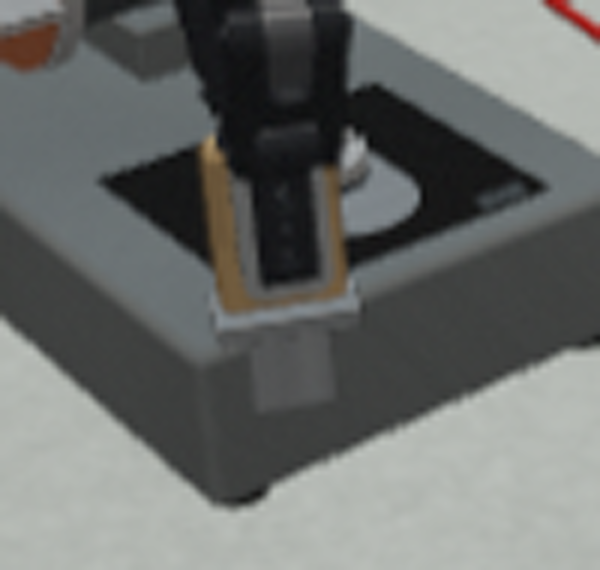

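View pics/wrist3.png

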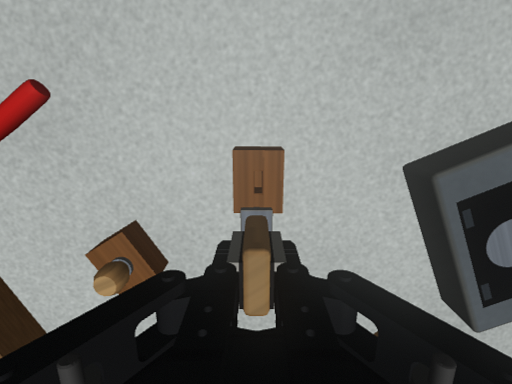

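```bash
python3 - <<'E'
from h import *
C=cam('side');s=st();p=s['eef_pos']
for q in [(255,411),(335,399),(295,405)]:
    px=np.array(q)/6+np.array([151,146])-.5+1/12; o,d=ray(C,px)
    print(px.round(1), proj(C,p-np.array([0,0,.039])).round(1), onz(C,px,p[2]-.039).round(4))
C=cam('wrist'); # handle top corners
for px in [(245,220),(270,220),(272,316),(243,314)]: print(onz(C,px,p[2]-.054+.092).round(4))
print(proj(C,p+[0,0,.038]),p)
E
```

```text
t 4.65 tcp [ 0.4786 -0.0859  0.201 ] F [ 0.5   0.88 -1.36] M [-0.036 -0.036 -0.009] op 0.127
x [2.565e-01 9.665e-01 4.000e-04] z [-0.0039  0.0015 -1.    ]
[193.1 214.1] [198.6 213.4] [ 0.4706 -0.0832  0.162 ]
[206.4 212.1] [198.6 213.4] [ 0.4903 -0.0891  0.162 ]
[199.8 213.1] [198.6 213.4] [ 0.4804 -0.0861  0.162 ]
[ 0.4491 -0.0836  0.239 ]
[ 0.4516 -0.0743  0.239 ]
[ 0.4938 -0.0841  0.239 ]
[ 0.4896 -0.0957  0.239 ]
[258.61709074 286.67437224] [ 0.47862206 -0.08594458  0.20100028]
```

```bash
python3 - <<'E'
from h import *
go((.655,.175,.2),94.3)
C=cam('top')
for uv in [(112,190),(118,250),(112,175)]: print(onz(C,uv,.17).round(3))
E
```

```text
xyz [0.2975 0.1035 0.0007]
dr [-0.0041 -0.0011 -0.3345]
[0.627 0.264 0.17 ]
[0.516 0.251 0.17 ]
[0.656 0.264 0.17 ]
```

```bash
python3 -m jog '[{"grip":1,"xyz":[0.297,0.1035,0],"dr":[0,0,-0.1]},{"grip":1,"xyz":[0.297,0.1035,0],"dr":[0,0,-0.2]},{"grip":1,"xyz":[0.297,0.1035,0],"dr":[0,0,-0.3345]},{"grip":1,"xyz":[0.297,0.1035,0],"dr":[0,0,-0.3345]},{"grip":1,"xyz":[0.297,0.1035,0],"dr":[0,0,-0.3345]},{"grip":1,"xyz":[0.297,0.1035,0],"dr":[0,0,-0.3345]},{"grip":1,"xyz":[0.297,0.1035,0],"dr":[0,0,-0.3345]},{"grip":1,"xyz":[0.297,0.1035,0],"dr":[0,0,-0.3345]},{"grip":1,"xyz":[0.297,0.1035,0],"dr":[0,0,-0.3345]},{"grip":1,"xyz":[0.297,0.1035,0],"dr":[0,0,-0.3345]},{"grip":1,"xyz":[0.297,0.1035,0],"dr":[0,0,-0.3345]},{"grip":1,"xyz":[0.297,0.1035,0],"dr":[0,0,-0.3345]}]'
python3 - <<'E'
from h import *
C0=cam('wrist');st();im=ctrl.read_camera('wrist')[:,:,::-1];s=st();cv2.imwrite('pics/w4.png',im)
C=cam('wrist');np.savez('c4.npz',K=C0[0],R=C0[1],t=C0[2])
u,v=proj(C0,(.5968,.1751,.087)).astype(int);print(u,v);u-=60;v-=50;print(u,v)
cv2.imwrite('pics/w4z.png',cv2.resize(im[v:v+100,u:u+120],None,fx=6,fy=6,interpolation=cv2.INTER_CUBIC))
E
```

```text
time: 5.65
eef_pos: [0.6553, 0.173, 0.202]
tcp_rot: [0.68, 0.733, -0.001, -0.001]
contact_force: [0.0, -0.0, -1.3]
opening: 0.13
t 5.65 tcp [0.6553 0.173  0.202 ] F [ 0.04 -0.   -1.3 ] M [-0.01  -0.065 -0.03 ] op 0.13
x [-7.400e-02  9.973e-01 -4.000e-04] z [-2.5e-03 -6.0e-04 -1.0e+00]
t 5.7 tcp [0.6555 0.1729 0.2025] F [ 0.02  0.43 -0.49] M [-0.049 -0.026  0.021] op 0.131
x [-7.370e-02  9.973e-01 -3.000e-04] z [-1.6e-03 -4.0e-04 -1.0e+00]
264 128
204 78
```

View pics/w4.png

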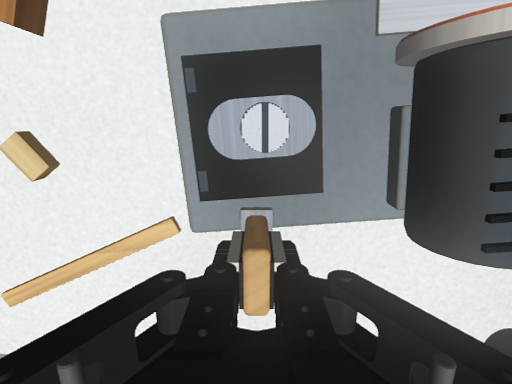

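View pics/w4z.png

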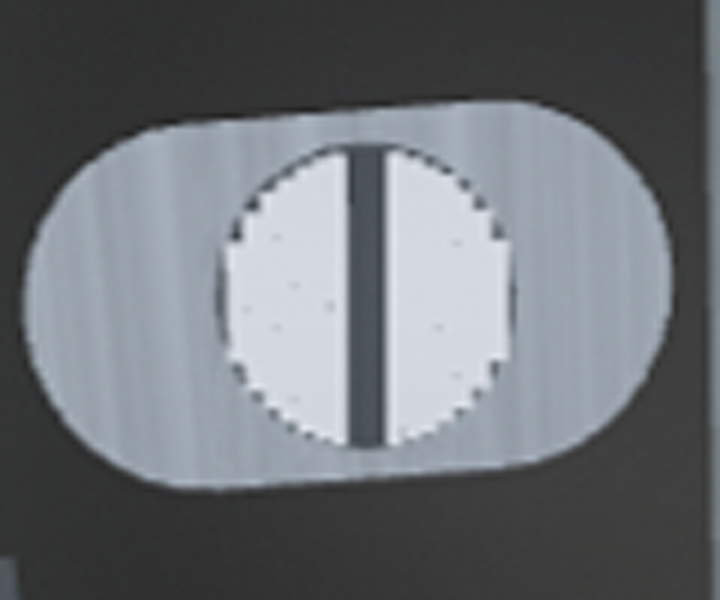

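```bash
python3 - <<'E'
from h import *
d=np.load('c4.npz');C=(d['K'],d['R'],d['t'])
im=cv2.imread('pics/w4.png')
P=lambda p:np.array(p)/6+np.array([204,78])-.5+1/12
g=cv2.cvtColor(im,cv2.COLOR_BGR2GRAY).astype(float)
# slot centroid per row
pts=[]
for v in range(106,149):
    row=g[v,255:276]; w=np.clip(190-row,0,None); w[:4]=0; w[-4:]=0
    pts.append((255+(w*np.arange(21)).sum()/w.sum(),v))
pts=np.array(pts)
vx,vy,x0,y0=cv2.fitLine(pts.astype(np.float32),cv2.DIST_HUBER,0,.01,.01).ravel();print(vx/vy,x0,y0)
f=lambda v:(x0+(v-y0)*vx/vy,v)
a,b=onz(C,f(103),.087),onz(C,f(152),.087);e=b-a;print(a,b,'slot ang',np.degrees(np.arctan2(e[1],e[0])))
print('centre head',onz(C,P((367,297)),.087), 'slot pt', onz(C,f(127.5),.087))
print('track',[onz(C,P(p),.085).round(4) for p in [(22,305),(672,280)]])
print('hatch',[onz(C,p,.082).round(4) for p in [(182,56),(321,45),(323,192),(201,201)]])
# key direction vs tool: handle edges
st()
E
```

```text
0.00029011173 264.71594 132.1
[0.57572371 0.17349708 0.087     ] [0.61708097 0.1768812  0.087     ] slot ang 4.677894492371532
centre head [0.59559213 0.17515384 0.087     ] slot pt [0.59594577 0.17515178 0.087     ]
track [array([0.6005, 0.125 , 0.085 ]), array([0.59  , 0.2193, 0.085 ])]
hatch [array([0.5434, 0.1019, 0.082 ]), array([0.5267, 0.2163, 0.082 ]), array([0.651 , 0.2348, 0.082 ]), array([0.6682, 0.1205, 0.082 ])]
t 5.7 tcp [0.6555 0.1729 0.2025] F [ 0.02  0.43 -0.49] M [-0.049 -0.026  0.021] op 0.131
x [-7.370e-02  9.973e-01 -3.000e-04] z [-1.6e-03 -4.0e-04 -1.0e+00]
```

```bash
python3 - <<'E'
from h import *
st();go((.5957,.1752,.136),94.6)
E
```

```text
t 5.7 tcp [0.6555 0.1729 0.2025] F [ 0.02  0.43 -0.49] M [-0.049 -0.026  0.021] op 0.131
x [-7.370e-02  9.973e-01 -3.000e-04] z [-1.6e-03 -4.0e-04 -1.0e+00]
xyz [ 0.0067 -0.0593  0.0666]
dr [-0.0017  0.0002 -0.0065]
```

```bash
python3 -m jog '[{"grip":1,"xyz":[0.0067,-0.03,0.02],"dr":[0,0,-0.0065]},{"grip":1,"xyz":[0.0067,-0.059,0.03],"dr":[0,0,-0.0065]},{"grip":1,"xyz":[0.0067,-0.0593,0.05],"dr":[0,0,-0.0065]},{"grip":1,"xyz":[0.0067,-0.0593,0.06],"dr":[0,0,-0.0065]},{"grip":1,"xyz":[0.0067,-0.0593,0.065],"dr":[0,0,-0.0065]},{"grip":1,"xyz":[0.0067,-0.0593,0.065],"dr":[0,0,-0.0065]},{"grip":1,"xyz":[0.0067,-0.0593,0.065],"dr":[0,0,-0.0065]},{"grip":1,"xyz":[0.0067,-0.0593,0.065],"dr":[0,0,-0.0065]}]'
python3 - <<'E'
from h import *
st();go((.5957,.1752,.136),94.6)
im=ctrl.read_camera('side')[:,:,::-1];cv2.imwrite('pics/s5.png',im);C=cam('side')
print(proj(C,(.5957,.1752,.087)))
cv2.imwrite('pics/s5z.png',cv2.resize(im[120:210,150:260],None,fx=7,fy=7,interpolation=cv2.INTER_CUBIC))
im=ctrl.read_camera('wrist')[:,:,::-1];cv2.imwrite('pics/w5.png',im)
cv2.imwrite('pics/w5z.png',cv2.resize(im[150:290,190:330],None,fx=4,fy=4,interpolation=cv2.INTER_CUBIC));st()
E
```

```text
time: 6.37
eef_pos: [0.5982, 0.1761, 0.1399]
tcp_rot: [0.678, 0.735, 0.001, 0.001]
contact_force: [0.4, -0.6, 0.2]
opening: 0.13
t 6.37 tcp [0.5982 0.1761 0.1399] F [ 0.39 -0.65  0.17] M [ 0.011 -0.009 -0.031] op 0.13
x [-8.090e-02  9.967e-01  1.000e-04] z [ 2.8e-03  3.0e-04 -1.0e+00]
xyz [-0.0007 -0.0025  0.0039]
dr [ 0.0028 -0.0001  0.0007]
[202.06403539 169.96766068]
t 6.47 tcp [0.5978 0.1763 0.1397] F [-0.27 -0.29 -0.17] M [ 0.026 -0.022 -0.006] op 0.133
x [-8.130e-02  9.967e-01  1.000e-04] z [ 2.5e-03  3.0e-04 -1.0e+00]
```

View pics/s5z.png

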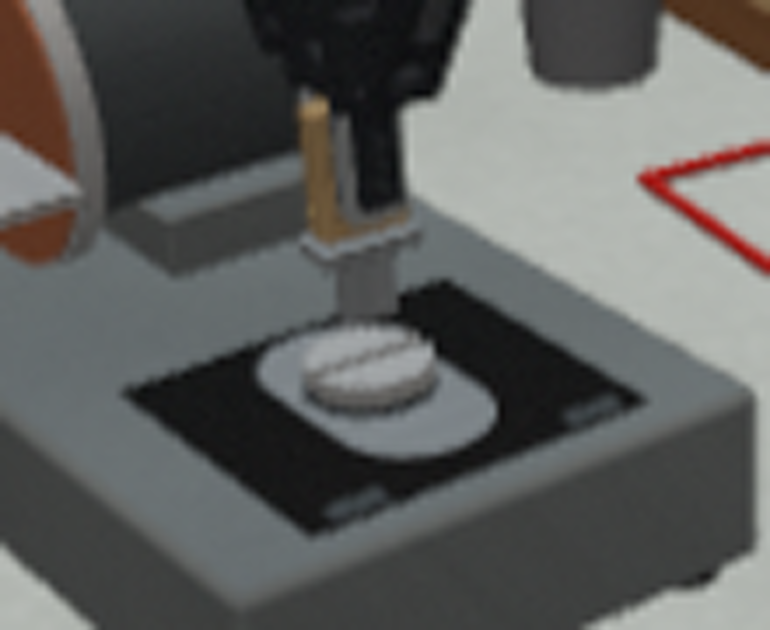

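View pics/w5z.png

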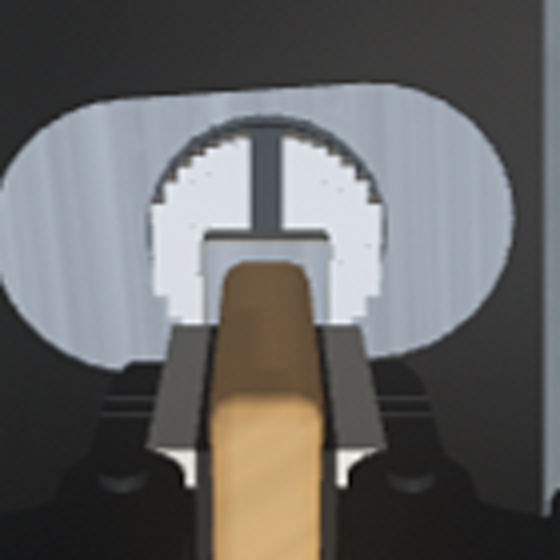

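```bash
python3 - <<'E'
from h import *
C=cam('side')
P=lambda q:np.array(q)/7+np.array([150,120])-.5+1/14
for q in [(337,313),(394,309)]: print(onz(C,P(q),.1007))
# head ellipse left/right extremes at z=.087 
for q in [(303,363),(437,352),(370,355)]: print(onz(C,P(q),.087))
for q in [(308,388-4),(428,343)]: print('slot ends',onz(C,P(q),.087))
E
```

```text
[0.58897217 0.18142708 0.1007    ]
[0.60590029 0.1741914  0.1007    ]
[0.57498531 0.17982551 0.087     ]
[0.61524614 0.16360665 0.087     ]
[0.59576485 0.1733355  0.087     ]
slot ends [0.5706931  0.16575775 0.087     ]
slot ends [0.61547208 0.17090229 0.087     ]
```

```bash
python3 -m jog '[{"grip":1,"xyz":[0,-0.002,0.004],"dr":[0,0,0]},{"grip":1,"xyz":[0,-0.002,0.008],"dr":[0,0,0]},{"grip":1,"xyz":[0,-0.002,0.011],"dr":[0,0,0]},{"grip":1,"xyz":[0,-0.002,0.011],"dr":[0,0,0]},{"grip":1,"xyz":[0,-0.002,0.011],"dr":[0,0,0]}]'; python3 -m jog '[{"grip":1,"xyz":[0,0,0.001],"dr":[0,0,0]},{"grip":1,"xyz":[0,0,0.002],"dr":[0,0,0]},{"grip":1,"xyz":[0,0,0.003],"dr":[0,0,0]},{"grip":1,"xyz":[0,0,0.003],"dr":[0,0,0]}]';python3 -c "
from h import *
st()"
```

```text
time: 6.88
eef_pos: [0.5942, 0.1762, 0.1267]
tcp_rot: [0.678, 0.735, -0.0, -0.0]
contact_force: [0.4, 0.9, -0.7]
opening: 0.129
time: 7.22
eef_pos: [0.5945, 0.1762, 0.1241]
tcp_rot: [0.678, 0.735, -0.0, -0.0]
contact_force: [-0.8, 0.8, -0.5]
opening: 0.131
t 7.22 tcp [0.5945 0.1762 0.1241] F [-0.81  0.82 -0.51] M [-0.016  0.004 -0.001] op 0.131
x [-0.0815  0.9967 -0.    ] z [-3.e-04 -0.e+00 -1.e+00]
```

```bash
python3 -m jog '[{"grip":1,"xyz":[0,0,0.001],"dr":[0,0,0]},{"grip":1,"xyz":[0,0,0.002],"dr":[0,0,0]},{"grip":1,"xyz":[0,0,0.002],"dr":[0,0,0]}]'; python3 -m jog '[{"grip":1,"xyz":[0,0,0.001],"dr":[0,0,0]},{"grip":1,"xyz":[0,0,0.0015],"dr":[0,0,0]},{"grip":1,"xyz":[0,0,0.0015],"dr":[0,0,0]}]'
python3 - <<'E'
from h import *
st()
im=ctrl.read_camera('side')[:,:,::-1]
cv2.imwrite('pics/s6z.png',cv2.resize(im[120:210,150:260],None,fx=7,fy=7,interpolation=cv2.INTER_CUBIC))
E
```

```text
time: 7.47
eef_pos: [0.5944, 0.1761, 0.1221]
tcp_rot: [0.678, 0.735, -0.0, -0.0]
contact_force: [0.1, -0.1, -0.9]
opening: 0.13
time: 7.72
eef_pos: [0.5944, 0.1761, 0.1206]
tcp_rot: [0.678, 0.735, -0.0, -0.0]
contact_force: [0.3, 0.3, -1.1]
opening: 0.135
t 7.72 tcp [0.5944 0.1761 0.1206] F [ 0.29  0.33 -1.13] M [-0.006  0.012 -0.002] op 0.135
x [-0.0815  0.9967 -0.    ] z [-3.e-04 -0.e+00 -1.e+00]
```

View pics/s6z.png

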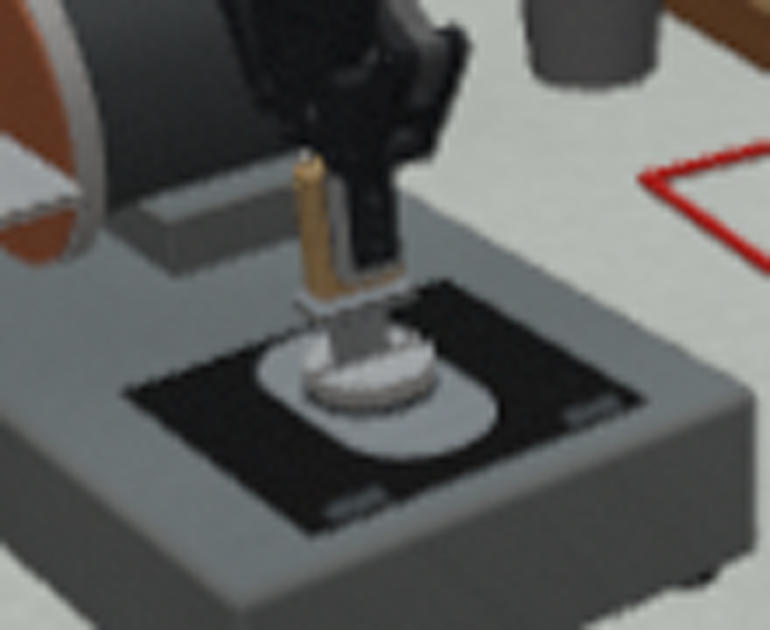

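```bash
python3 -m jog '[{"grip":1,"xyz":[0,0.001,0],"dr":[0,0,0]},{"grip":1,"xyz":[0,0.0017,0.0005],"dr":[0,0,0]},{"grip":1,"xyz":[0,0.0017,0.0005],"dr":[0,0,0.03]},{"grip":1,"xyz":[0,0.0017,0.0005],"dr":[0,0,0.06]},{"grip":1,"xyz":[0,0.0017,0.0005],"dr":[0,0,0.1]},{"grip":1,"xyz":[0,0.0017,0.0005],"dr":[0,0,0.14]},{"grip":1,"xyz":[0,0.0017,0.0005],"dr":[0,0,0.18]},{"grip":1,"xyz":[0,0.0017,0.0005],"dr":[0,0,0.2]}]';python3 -c "
from h import *
st()"
```

```text
time: 8.43
eef_pos: [0.5963, 0.1762, 0.1203]
tcp_rot: [0.748, 0.664, -0.0, 0.0]
contact_force: [0.5, -0.5, -2.0]
opening: 0.131
t 8.43 tcp [0.5963 0.1762 0.1203] F [ 0.45 -0.49 -2.03] M [-0.13  -0.021  0.119] op 0.131
x [ 1.190e-01  9.929e-01 -4.000e-04] z [ 1.e-04 -4.e-04 -1.e+00]
```

```bash
python3 -m jog '[{"grip":1,"xyz":[0,0,0],"dr":[0,0,0.05]},{"grip":1,"xyz":[0,0,0],"dr":[0,0,0.1]},{"grip":1,"xyz":[0,0,0],"dr":[0,0,0.15]},{"grip":1,"xyz":[0,0,0],"dr":[0,0,0.2]},{"grip":1,"xyz":[0,0,0],"dr":[0,0,0.25]},{"grip":1,"xyz":[0,0,0],"dr":[0,0,0.3]},{"grip":1,"xyz":[0,0,0],"dr":[0,0,0.35]},{"grip":1,"xyz":[0,0,0],"dr":[0,0,0.4]}]';python3 -c "
from h import *
st()"
python3 -m jog '[{"grip":1,"xyz":[0,0,0],"dr":[0,0,0.05]},{"grip":1,"xyz":[0,0,0],"dr":[0,0,0.1]},{"grip":1,"xyz":[0,0,0],"dr":[0,0,0.15]},{"grip":1,"xyz":[0,0,0],"dr":[0,0,0.2]},{"grip":1,"xyz":[0,0,0],"dr":[0,0,0.25]},{"grip":1,"xyz":[0,0,0],"dr":[0,0,0.3]}]';python3 -c "
from h import *
st()"
```

```text
time: 9.1
eef_pos: [0.5963, 0.1761, 0.1203]
tcp_rot: [0.865, 0.502, -0.0, 0.0]
contact_force: [0.1, -1.0, -0.9]
opening: 0.135
t 9.1 tcp [0.5963 0.1761 0.1203] F [ 0.14 -0.97 -0.94] M [-0.056  0.04   0.091] op 0.135
x [ 4.969e-01  8.678e-01 -5.000e-04] z [-0.e+00 -5.e-04 -1.e+00]
time: 9.6
eef_pos: [0.5963, 0.1761, 0.1203]
tcp_rot: [0.93, 0.367, -0.0, 0.0]
contact_force: [-0.3, -1.2, -0.5]
opening: 0.133
t 9.6 tcp [0.5963 0.1761 0.1203] F [-0.26 -1.21 -0.47] M [-0.067  0.057  0.093] op 0.133
x [ 7.312e-01  6.822e-01 -5.000e-04] z [-1.e-04 -6.e-04 -1.e+00]
```

```bash
python3 -m jog '[{"grip":1,"xyz":[0,0,0],"dr":[0,0,0.05]},{"grip":1,"xyz":[0,0,0],"dr":[0,0,0.1]},{"grip":1,"xyz":[0,0,0],"dr":[0,0,0.15]},{"grip":1,"xyz":[0,0,0],"dr":[0,0,0.2]},{"grip":1,"xyz":[0,0,0],"dr":[0,0,0.25]},{"grip":1,"xyz":[0,0,0],"dr":[0,0,0.3]},{"grip":1,"xyz":[0,0,0],"dr":[0,0,0.35]},{"grip":1,"xyz":[0,0,0],"dr":[0,0,0.4]},{"grip":1,"xyz":[0,0,0],"dr":[0,0,0.4]}]';python3 -c "
from h import *
st()"
python3 -m jog '[{"grip":1,"xyz":[0,0,0],"dr":[0,0,0.02]},{"grip":1,"xyz":[0,0,0],"dr":[0,0,0.04]},{"grip":1,"xyz":[0,0,0],"dr":[0,0,0.04]}]';python3 -c "
from h import *
st()"
```

```text
time: 10.35
eef_pos: [0.5963, 0.1761, 0.1203]
tcp_rot: [0.985, 0.175, -0.0, 0.0]
contact_force: [-0.0, -1.2, -0.6]
opening: 0.127
t 10.35 tcp [0.5963 0.1761 0.1203] F [-0.   -1.19 -0.57] M [-0.159  0.057  0.124] op 0.127
x [ 9.386e-01  3.449e-01 -3.000e-04] z [-2.e-04 -5.e-04 -1.e+00]
time: 10.6
eef_pos: [0.5962, 0.1761, 0.1203]
tcp_rot: [0.988, 0.155, -0.0, 0.0]
contact_force: [0.9, -1.1, 0.5]
opening: 0.132
t 10.6 tcp [0.5962 0.1761 0.1203] F [ 0.91 -1.1   0.48] M [-0.182  0.073  0.112] op 0.132
x [ 9.517e-01  3.071e-01 -3.000e-04] z [-2.e-04 -4.e-04 -1.e+00]
```

```bash
python3 -m jog '[{"grip":1,"xyz":[0,0,0],"dr":[0,0,0.02]},{"grip":1,"xyz":[0,0,0],"dr":[0,0,0.04]},{"grip":1,"xyz":[0,0,0],"dr":[0,0,0.04]}]';python3 -c "
from h import *
st()"
python3 -m jog '[{"grip":1,"xyz":[0,0,0],"dr":[0,0,0.02]},{"grip":1,"xyz":[0,0,0],"dr":[0,0,0.03]},{"grip":1,"xyz":[0,0,0],"dr":[0,0,0.03]}]';python3 -c "
from h import *
st()"
```

```text
time: 10.85
eef_pos: [0.5962, 0.1762, 0.1203]
tcp_rot: [0.991, 0.135, -0.0, 0.0]
contact_force: [0.4, -1.1, -0.5]
opening: 0.135
t 10.85 tcp [0.5962 0.1762 0.1203] F [ 0.44 -1.06 -0.52] M [-0.299  0.087  0.137] op 0.135
x [ 9.634e-01  2.682e-01 -1.000e-04] z [-0.e+00 -3.e-04 -1.e+00]
time: 11.1
eef_pos: [0.5962, 0.1762, 0.1203]
tcp_rot: [0.993, 0.121, -0.0, 0.0]
contact_force: [-0.1, -1.9, 0.3]
opening: 0.135
t 11.1 tcp [0.5962 0.1762 0.1203] F [-0.13 -1.88  0.29] M [-0.313  0.124  0.104] op 0.135
x [ 9.709e-01  2.395e-01 -2.000e-04] z [-1.e-04 -3.e-04 -1.e+00]
```

```bash
python3 -m jog '[{"grip":1,"xyz":[0,0,0],"dr":[0,0,0.015]},{"grip":1,"xyz":[0,0,0],"dr":[0,0,0.03]},{"grip":1,"xyz":[0,0,0],"dr":[0,0,0.03]}]';python3 -c "
from h import *
st()"
python3 -m jog '[{"grip":1,"xyz":[0,0,0],"dr":[0,0,0.01]},{"grip":1,"xyz":[0,0,0],"dr":[0,0,0.02]},{"grip":1,"xyz":[0,0,0],"dr":[0,0,0.02]}]';python3 -c "
from h import *
st()"
```

```text
time: 11.35
eef_pos: [0.5962, 0.1762, 0.1203]
tcp_rot: [0.994, 0.106, -0.0, 0.0]
contact_force: [0.7, -2.3, -0.2]
opening: 0.135
t 11.35 tcp [0.5962 0.1762 0.1203] F [ 0.65 -2.34 -0.18] M [-0.389  0.111  0.131] op 0.135
x [ 9.777e-01  2.099e-01 -2.000e-04] z [-1.e-04 -2.e-04 -1.e+00]
time: 11.6
eef_pos: [0.5963, 0.1762, 0.1204]
tcp_rot: [0.995, 0.096, -0.0, 0.0]
contact_force: [-0.4, -1.9, -0.5]
opening: 0.132
t 11.6 tcp [0.5963 0.1762 0.1204] F [-0.35 -1.92 -0.54] M [-0.407  0.133  0.069] op 0.132
x [ 9.817e-01  1.906e-01 -1.000e-04] z [-0.e+00 -2.e-04 -1.e+00]
```

```bash
python3 -m jog '[{"grip":1,"xyz":[0,0,0],"dr":[0,0,0.01]},{"grip":1,"xyz":[0,0,0],"dr":[0,0,0.02]},{"grip":1,"xyz":[0,0,0],"dr":[0,0,0.02]}]';python3 -c "
from h import *
st()"
python3 -m jog '[{"grip":1,"xyz":[0,0,0],"dr":[0,0,0.01]},{"grip":1,"xyz":[0,0,0],"dr":[0,0,0.02]},{"grip":1,"xyz":[0,0,0],"dr":[0,0,0.02]}]';python3 - <<'E'
from h import *
st()
im=ctrl.read_camera('side')[:,:,::-1]
cv2.imwrite('pics/s7z.png',cv2.resize(im[120:210,150:260],None,fx=7,fy=7,interpolation=cv2.INTER_CUBIC))
im=ctrl.read_camera('wrist')[:,:,::-1];cv2.imwrite('pics/w7.png',im)
cv2.imwrite('pics/w7z.png',cv2.resize(im[150:290,190:330],None,fx=4,fy=4,interpolation=cv2.INTER_CUBIC));st()
E
```

```text
time: 11.85
eef_pos: [0.5962, 0.1763, 0.1203]
tcp_rot: [0.996, 0.086, -0.0, 0.0]
contact_force: [-1.4, -3.0, -0.2]
opening: 0.14
t 11.85 tcp [0.5962 0.1763 0.1203] F [-1.38 -3.04 -0.17] M [-0.508  0.155  0.142] op 0.14
x [ 9.853e-01  1.710e-01 -1.000e-04] z [-1.e-04 -2.e-04 -1.e+00]
time: 12.1
eef_pos: [0.5962, 0.1762, 0.1203]
tcp_rot: [0.997, 0.076, -0.0, 0.0]
contact_force: [-0.4, -1.7, -0.1]
opening: 0.133
t 12.1 tcp [0.5962 0.1762 0.1203] F [-0.37 -1.71 -0.06] M [-0.498  0.164  0.138] op 0.133
x [ 9.885e-01  1.512e-01 -1.000e-04] z [-1.e-04 -1.e-04 -1.e+00]
t 12.2 tcp [0.5962 0.1763 0.1203] F [-0.57 -3.07 -0.12] M [-0.484  0.184  0.11 ] op 0.134
x [ 9.884e-01  1.518e-01 -1.000e-04] z [-1.e-04 -1.e-04 -1.e+00]
```

View pics/s7z.png

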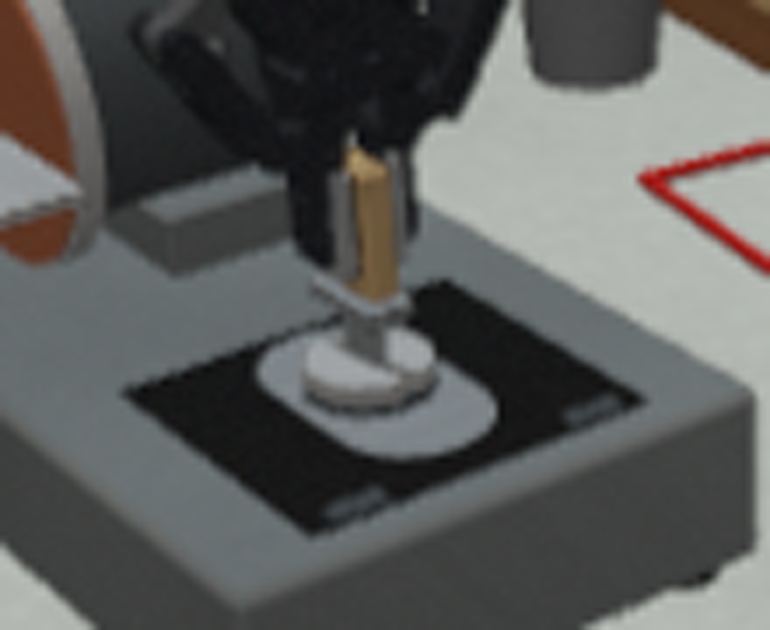

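View pics/w7z.png

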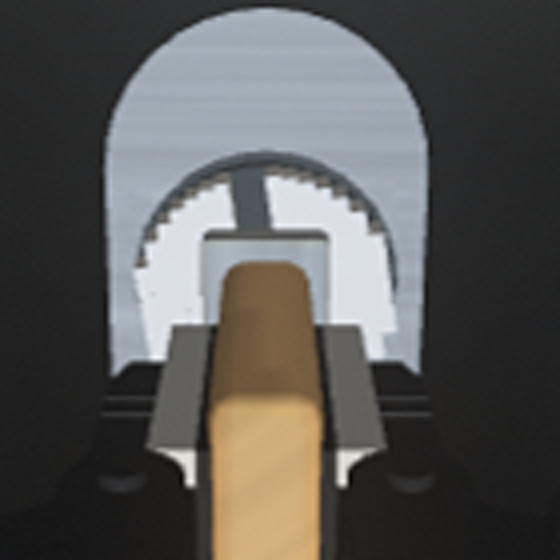

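```bash
for i in 1 2; do python3 -m jog '[{"grip":1,"xyz":[0,0,0],"dr":[0,0,0.01]},{"grip":1,"xyz":[0,0,0],"dr":[0,0,0.015]},{"grip":1,"xyz":[0,0,0],"dr":[0,0,0.015]}]' >/dev/null;python3 -c "
from h import *
st()"; done
```

```text
t 12.45 tcp [0.5962 0.1763 0.1203] F [-0.28 -1.89  0.42] M [-0.479  0.103  0.117] op 0.131
x [ 9.906e-01  1.367e-01 -1.000e-04] z [-1.e-04 -1.e-04 -1.e+00]
t 12.7 tcp [0.5962 0.1763 0.1203] F [-1.91 -2.36 -0.97] M [-0.474  0.19   0.141] op 0.133
x [ 9.926e-01  1.218e-01 -1.000e-04] z [-1.e-04 -1.e-04 -1.e+00]
```

```bash
for i in 1 2; do python3 -m jog '[{"grip":1,"xyz":[0,0,0],"dr":[0,0,0.01]},{"grip":1,"xyz":[0,0,0],"dr":[0,0,0.015]},{"grip":1,"xyz":[0,0,0],"dr":[0,0,0.015]}]' >/dev/null;python3 -c "
from h import *
st()"; done
python3 - <<'E'
from h import *
im=ctrl.read_camera('wrist')[:,:,::-1];cv2.imwrite('pics/w8.png',im)
cv2.imwrite('pics/w8z.png',cv2.resize(im[170:230,210:310],None,fx=8,fy=8,interpolation=cv2.INTER_CUBIC));st()
E
```

```text
t 12.95 tcp [0.5962 0.1763 0.1203] F [-0.35 -2.33 -0.88] M [-0.501  0.18   0.171] op 0.131
x [ 9.943e-01  1.070e-01 -1.000e-04] z [-1.e-04 -1.e-04 -1.e+00]
t 13.2 tcp [0.5962 0.1763 0.1203] F [-1.34 -2.06  0.21] M [-0.575  0.208  0.188] op 0.134
x [ 9.957e-01  9.220e-02 -1.000e-04] z [-1.e-04 -2.e-04 -1.e+00]
t 13.25 tcp [0.5962 0.1763 0.1203] F [-1.62 -2.96  0.15] M [-0.539  0.185  0.198] op 0.129
x [ 9.957e-01  9.230e-02 -1.000e-04] z [-1.e-04 -1.e-04 -1.e+00]
```

View pics/w8z.png

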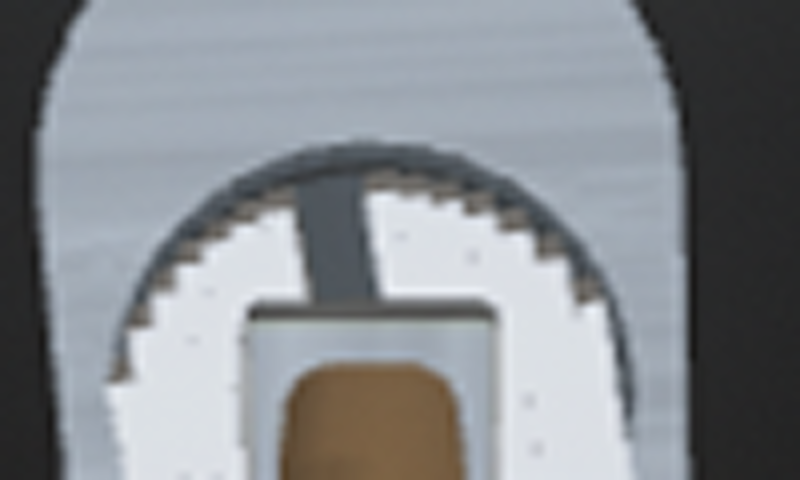

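```bash
python3 - <<'E'
from h import *
C=cam('wrist')
P=lambda p:np.array(p)/8+np.array([210,170])-.5+1/16
for a,b in [((297,200),(313,298)),((363,190),(380,296))]:
    d=onz(C,P(b),.087)-onz(C,P(a),.087);print(np.degrees(np.arctan2(d[1],d[0])))
im=cv2.imread('pics/w8.png');cv2.imwrite('pics/w8f.png',im)
st()
E
```

```text
-76.27846796989962
-75.99293384837401
t 13.25 tcp [0.5962 0.1763 0.1203] F [-1.62 -2.96  0.15] M [-0.539  0.185  0.198] op 0.129
x [ 9.957e-01  9.230e-02 -1.000e-04] z [-1.e-04 -1.e-04 -1.e+00]
```

View pics/w8f.png

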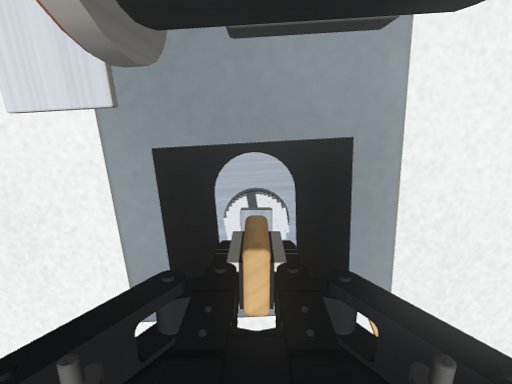

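```bash
for i in 1 2; do python3 -m jog '[{"grip":1,"xyz":[0,0,0],"dr":[0,0,0.008]},{"grip":1,"xyz":[0,0,0],"dr":[0,0,0.012]},{"grip":1,"xyz":[0,0,0],"dr":[0,0,0.012]}]' >/dev/null;python3 -c "
from h import *
st()"; done
```

```text
t 13.5 tcp [0.5962 0.1763 0.1203] F [-1.66 -1.4   0.12] M [-0.538  0.166  0.261] op 0.13
x [ 9.968e-01  8.030e-02 -1.000e-04] z [-1.e-04 -1.e-04 -1.e+00]
t 13.75 tcp [0.5962 0.1763 0.1203] F [-1.64 -2.33 -0.14] M [-0.563  0.225  0.307] op 0.133
x [ 9.977e-01  6.840e-02 -1.000e-04] z [-1.e-04 -1.e-04 -1.e+00]
```

```bash
python3 -m jog '[{"grip":1,"xyz":[0,0,0],"dr":[0,0,-0.04]},{"grip":1,"xyz":[0,0,0],"dr":[0,0,-0.08]},{"grip":1,"xyz":[0,0,0],"dr":[0,0,-0.12]},{"grip":1,"xyz":[0,0,0],"dr":[0,0,-0.12]}]' >/dev/null;python3 - <<'E'
from h import *
st()
im=ctrl.read_camera('wrist')[:,:,::-1];cv2.imwrite('pics/w9.png',im)
cv2.imwrite('pics/w9z.png',cv2.resize(im[170:230,210:310],None,fx=8,fy=8,interpolation=cv2.INTER_CUBIC));st()
E
```

```text
t 14.08 tcp [0.5963 0.1769 0.1203] F [-0.5  -0.36 -2.14] M [-0.043  0.054  0.007] op 0.132
x [9.825e-01 1.864e-01 7.000e-04] z [ 4.0e-04  1.8e-03 -1.0e+00]
t 14.13 tcp [0.5963 0.1769 0.1203] F [-1.22 -1.29 -0.92] M [-0.059  0.086  0.024] op 0.135
x [9.827e-01 1.853e-01 7.000e-04] z [ 4.0e-04  1.7e-03 -1.0e+00]
```

View pics/w9z.png

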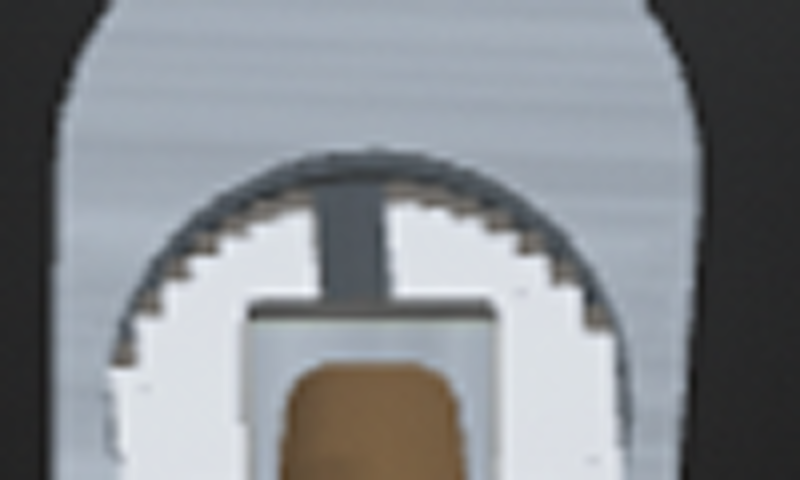

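```bash
python3 -m jog '[{"grip":1,"xyz":[0,0,0],"dr":[0,0,-0.03]},{"grip":1,"xyz":[0,0,-0.003],"dr":[0,0,-0.03]},{"grip":1,"xyz":[0,0,-0.006],"dr":[0,0,-0.03]},{"grip":1,"xyz":[0,0,-0.01],"dr":[0,0,-0.03]},{"grip":1,"xyz":[0,0,-0.02],"dr":[0,0,-0.03]},{"grip":1,"xyz":[0,0,-0.045],"dr":[0,0,-0.03]},{"grip":1,"xyz":[0,0,-0.08],"dr":[0,0,-0.03]},{"grip":1,"xyz":[0,0,-0.08],"dr":[0,0,-0.03]},{"grip":1,"xyz":[0,0,-0.08],"dr":[0,0,-0.03]}]';python3 - <<'E'
from h import *
st()
for n in('top','side','wrist'): cv2.imwrite(f'pics/{n}10.png',ctrl.read_camera(n)[:,:,::-1])
im=cv2.imread('pics/side10.png');cv2.imwrite('pics/s10z.png',cv2.resize(im[90:210,140:260],None,fx=5,fy=5,interpolation=cv2.INTER_CUBIC))
go((.53,-.085,.2),75.2)
E
```

```text
time: 14.88
eef_pos: [0.5985, 0.1767, 0.205]
tcp_rot: [0.994, 0.109, 0.004, -0.0]
contact_force: [0.1, 0.0, -0.6]
opening: 0.131
t 14.88 tcp [0.5985 0.1767 0.205 ] F [ 0.06  0.02 -0.57] M [-0.054 -0.086  0.017] op 0.131
x [0.9763 0.2162 0.0083] z [ 0.0082  0.0013 -1.    ]
xyz [-0.1205  0.2409 -0.0005]
dr [-0.0013  0.0015 -1.0943]
```

View pics/s10z.png

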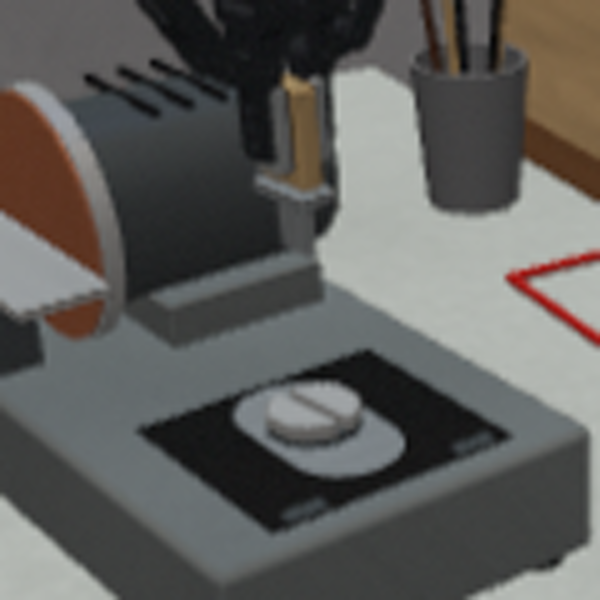

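View pics/wrist10.png

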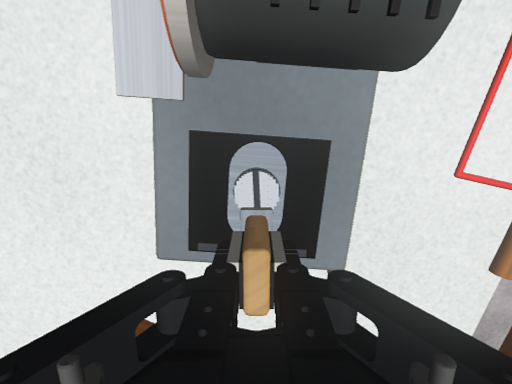

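```bash
python3 - <<'E'
from h import *
im=cv2.imread('pics/wrist10.png');cv2.imwrite('pics/w10z.png',cv2.resize(im[125:265,180:340],None,fx=5,fy=5,interpolation=cv2.INTER_CUBIC))
go((.481,-.086,.2),75.2)
E
python3 -m jog '[{"grip":1,"xyz":[-0.02,0.02,0],"dr":[0,0,-0.1]},{"grip":1,"xyz":[-0.04,0.05,0],"dr":[0,0,-0.22]},{"grip":1,"xyz":[-0.06,0.08,0],"dr":[0,0,-0.34]},{"grip":1,"xyz":[-0.08,0.11,0],"dr":[0,0,-0.46]},{"grip":1,"xyz":[-0.1,0.14,0],"dr":[0,0,-0.58]},{"grip":1,"xyz":[-0.12,0.17,0],"dr":[0,0,-0.7]},{"grip":1,"xyz":[-0.14,0.2,0],"dr":[0,0,-0.82]},{"grip":1,"xyz":[-0.16,0.22,0],"dr":[0,0,-0.94]},{"grip":1,"xyz":[-0.17,0.231,0],"dr":[0,0,-1.05]},{"grip":1,"xyz":[-0.17,0.231,0],"dr":[0,0,-1.094]},{"grip":1,"xyz":[-0.17,0.231,0],"dr":[0,0,-1.094]},{"grip":1,"xyz":[-0.17,0.231,0],"dr":[0,0,-1.094]}]'
python3 -c "
from h import *
st();go((.481,-.086,.2),75.2)"
```

```text
xyz [-0.1686  0.2313 -0.0005]
dr [-0.0013  0.0015 -1.0943]
time: 16.03
eef_pos: [0.4796, -0.0859, 0.1991]
tcp_rot: [0.793, 0.609, -0.0, -0.001]
contact_force: [-0.3, -0.2, -0.6]
opening: 0.133
t 16.03 tcp [ 0.4796 -0.0859  0.1991] F [-0.27 -0.22 -0.55] M [ 0.031  0.001 -0.022] op 0.133
x [2.575e-01 9.663e-01 5.000e-04] z [-0.0021  0.0011 -1.    ]
xyz [ 0.0003  0.0013 -0.0009]
dr [-0.0023 -0.0005 -0.0022]
```

View pics/w10z.png

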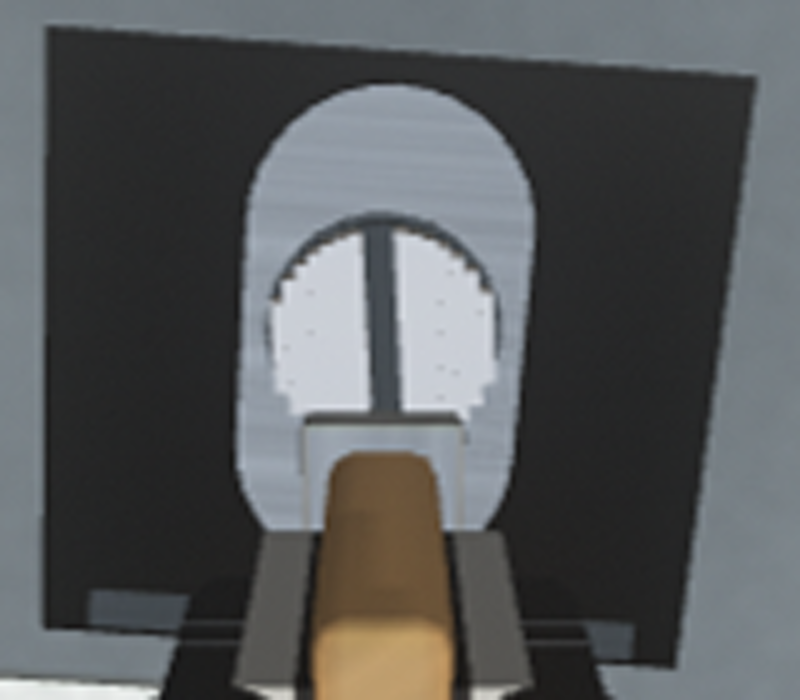

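```bash
python3 - <<'E'
from h import *
C=cam('wrist');np.savez('c11.npz',K=C[0],R=C[1],t=C[2])
for n in('wrist','side'): cv2.imwrite(f'pics/{n}11.png',ctrl.read_camera(n)[:,:,::-1])
im=cv2.imread('pics/wrist11.png');cv2.imwrite('pics/w11z.png',cv2.resize(im[130:240,195:325],None,fx=6,fy=6,interpolation=cv2.INTER_CUBIC))
im=cv2.imread('pics/side11.png');cv2.imwrite('pics/s11z.png',cv2.resize(im[146:241,151:251],None,fx=6,fy=6,interpolation=cv2.INTER_CUBIC))
st()
E
```

```text
t 16.13 tcp [ 0.4801 -0.0855  0.1996] F [-0.44  0.43 -0.44] M [ 0.063 -0.002  0.017] op 0.133
x [2.560e-01 9.667e-01 3.000e-04] z [-1.2e-03  7.0e-04 -1.0e+00]
```

View pics/w11z.png

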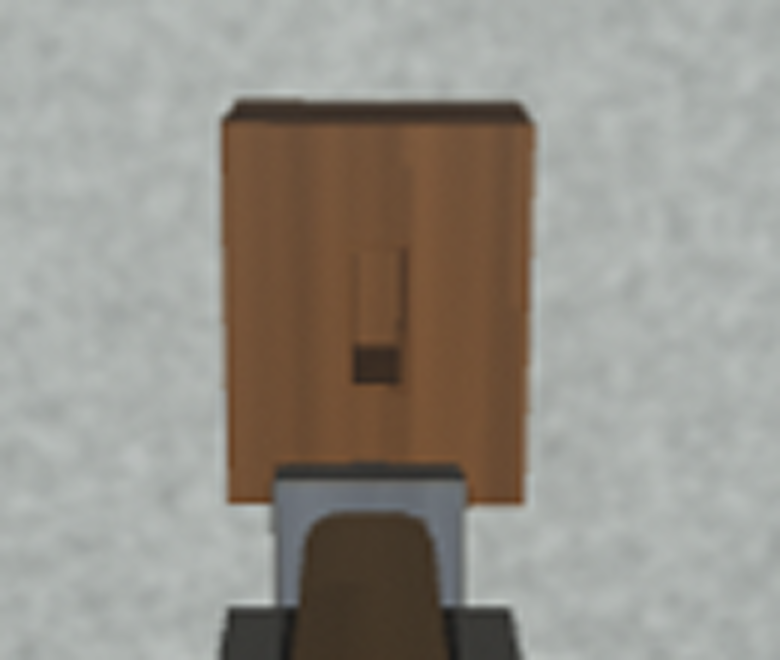

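View pics/s11z.png

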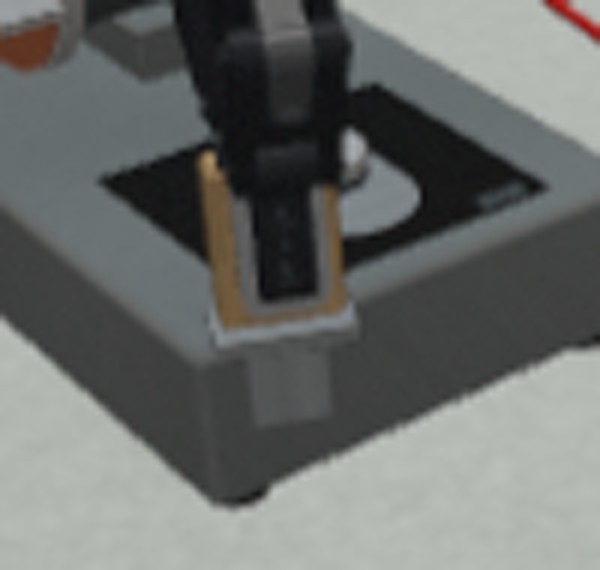

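```bash
python3 - <<'E'
from h import *
d=np.load('c11.npz');C=(d['K'],d['R'],d['t'])
s=st();R=Ro.from_quat(s['tcp_rot']).as_matrix();p=np.array([.4799,-.0857,.1994])
P=lambda q:np.array(q)/6+np.array([195,130])-.5+1/12
tl=lambda X:(R.T@(X-p)).round(4)
b=np.array([onz(C,P(q),.04) for q in [(222,122),(535,122),(525,503),(229,503)]]);print('block',b.mean(0),tl(b.mean(0)),np.degrees(np.arctan2(*(b[3]-b[0])[1::-1])),np.degrees(np.arctan2(*(b[2]-b[1])[1::-1])))
k=np.array([onz(C,P(q),.04) for q in [(352,248),(406,248),(402,384),(352,384)]]);print('pocket',k.mean(0),tl(k.mean(0)))
zf=p[2]-.039+.031
f=np.array([onz(C,P(q),zf) for q in [(275,478),(466,478)]]);print('flange edge mid',tl(f.mean(0)),f, 'len',np.linalg.norm(f[1]-f[0]))
fl=np.array([onz(C,P(q),zf-.006) for q in [(276,466),(463,466)]]);print('flange bottom edge',tl(fl.mean(0)))
S=cam('side')
for q in [(253,427),(331,415)]: print(onz(S,np.array(q)/6+np.array([151,146])-.5+1/12,p[2]-.039).round(4))
im=cv2.imread('pics/side11.png')
E
```

```text
t 16.13 tcp [ 0.4801 -0.0855  0.1996] F [-0.44  0.43 -0.44] M [ 0.063 -0.002  0.017] op 0.133
x [2.560e-01 9.667e-01 3.000e-04] z [-1.2e-03  7.0e-04 -1.0e+00]
block [ 0.48016611 -0.08531785  0.04      ] [0.0004 0.0004 0.1594] -15.206719053308674 -15.011327020673768
pocket [ 0.47991195 -0.08520424  0.04      ] [4.000e-04 1.000e-04 1.594e-01]
flange edge mid [-0.0011 -0.0189  0.008 ] [[ 0.45905332 -0.09032884  0.1914    ]
 [ 0.46356229 -0.07348246  0.1914    ]] len 0.01743936093272021
flange bottom edge [-0.0012 -0.0182  0.014 ]
[ 0.4681 -0.0874  0.1604]
[ 0.4873 -0.093   0.1604]
```

```bash
python3 - <<'E'
from h import *
S=cam('side'); s=ctrl.get_state();R=Ro.from_quat(s['tcp_rot']).as_matrix()
for h in (.039,.041,.043,.045):
    q=(292,421); X=onz(S,np.array(q)/6+np.array([151,146])-.5+1/12,.1994-h); print(h,X.round(4),(R.T@(X-[.4799,-.0857,.1994])).round(4))
print(proj(S,(.4799,-.0857,.1994-.039)),proj(S,(.4799,-.0857,.1994-.043)),np.array((292,421))/6+np.array([151,146])-.5)
E
```

```text
0.039 [ 0.4776 -0.0902  0.1604] [-0.0049 -0.001   0.039 ]
0.041 [ 0.4787 -0.0874  0.1584] [-0.002  -0.0007  0.041 ]
0.043 [ 0.4797 -0.0847  0.1564] [ 0.0009 -0.0004  0.043 ]
0.045 [ 0.4807 -0.082   0.1544] [ 0.0038 -0.0001  0.045 ]
[199.41393066 213.90326503] [199.63652142 216.02476575] [199.16666667 215.66666667]
```

```bash
python3 -m jog '[{"grip":1,"xyz":[0.0013,0.0008,0.03],"dr":[0,0,0]},{"grip":1,"xyz":[0.0013,0.0008,0.06],"dr":[0,0,0]},{"grip":1,"xyz":[0.0013,0.0008,0.085],"dr":[0,0,0]},{"grip":1,"xyz":[0.0013,0.0008,0.1],"dr":[0,0,0]},{"grip":1,"xyz":[0.0013,0.0008,0.108],"dr":[0,0,0]},{"grip":1,"xyz":[0.0013,0.0008,0.108],"dr":[0,0,0]},{"grip":1,"xyz":[0.0013,0.0008,0.108],"dr":[0,0,0]},{"grip":1,"xyz":[0.0013,0.0008,0.108],"dr":[0,0,0]}]' 
python3 - <<'E'
from h import *
st()
for n in('wrist','side'): cv2.imwrite(f'pics/{n}12.png',ctrl.read_camera(n)[:,:,::-1])
im=cv2.imread('pics/wrist12.png');a=cv2.resize(im[150:280,190:320],None,fx=4,fy=4,interpolation=cv2.INTER_CUBIC)
im=cv2.imread('pics/side12.png');b=cv2.resize(im[210:310,165:250],(442,520),interpolation=cv2.INTER_CUBIC)[:,:280]
cv2.imwrite('pics/ab12.png',np.hstack([a,b]))
st()
E
```

```text
time: 16.8
eef_pos: [0.4827, -0.0852, 0.0938]
tcp_rot: [0.792, 0.61, 0.001, 0.001]
contact_force: [0.4, -0.4, -1.0]
opening: 0.135
t 16.8 tcp [ 0.4827 -0.0852  0.0938] F [ 0.36 -0.43 -0.96] M [-0.027  0.046 -0.003] op 0.135
x [ 2.552e-01  9.669e-01 -3.000e-04] z [ 0.0025 -0.001  -1.    ]
t 16.9 tcp [ 0.4827 -0.0853  0.094 ] F [-0.27  0.43 -1.5 ] M [ 0.025 -0.049 -0.004] op 0.135
x [ 2.555e-01  9.668e-01 -4.000e-04] z [ 0.003  -0.0012 -1.    ]
```

View pics/ab12.png

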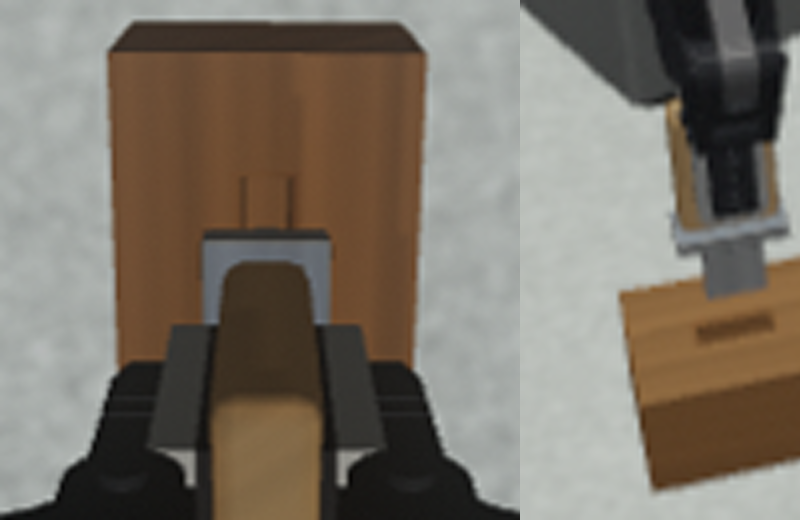

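```bash
python3 -m jog '[{"grip":1,"xyz":[0,0,0.003],"dr":[0,0,0]},{"grip":1,"xyz":[0,0,0.004],"dr":[0,0,0]},{"grip":1,"xyz":[0,0,0.004],"dr":[0,0,0]},{"grip":1,"xyz":[0,0,0.004],"dr":[0,0,0]}]' 
python3 - <<'E'
from h import *
st()
for n in('wrist','side'): cv2.imwrite(f'pics/{n}13.png',ctrl.read_camera(n)[:,:,::-1])
im=cv2.imread('pics/wrist13.png');a=cv2.resize(im[150:280,190:320],None,fx=4,fy=4,interpolation=cv2.INTER_CUBIC)
im=cv2.imread('pics/side13.png');b=cv2.resize(im[210:310,165:250],(442,520),interpolation=cv2.INTER_CUBIC)[:,:280]
cv2.imwrite('pics/ab13.png',np.hstack([a,b]))
st()
E
```

```text
time: 17.23
eef_pos: [0.4814, -0.085, 0.0884]
tcp_rot: [0.792, 0.61, 0.0, 0.0]
contact_force: [-0.2, 0.9, -1.3]
opening: 0.13
t 17.23 tcp [ 0.4814 -0.085   0.0884] F [-0.21  0.89 -1.29] M [ 0.009  0.029 -0.058] op 0.13
x [0.2556 0.9668 0.    ] z [ 0.  0. -1.]
t 17.33 tcp [ 0.4814 -0.085   0.0884] F [-0.26  0.43 -0.72] M [-0.046  0.017  0.006] op 0.134
x [0.2556 0.9668 0.    ] z [ 0.  0. -1.]
```

View pics/ab13.png

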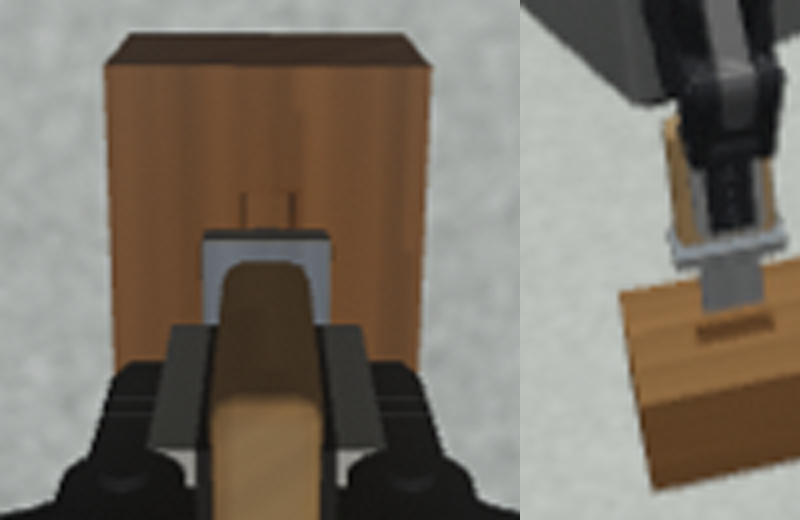

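```bash
python3 -m jog '[{"grip":1,"xyz":[0,0.0005,0.003],"dr":[0,0,0]},{"grip":1,"xyz":[0,0.0005,0.006],"dr":[0,0,0]},{"grip":1,"xyz":[0,0.0005,0.009],"dr":[0,0,0]},{"grip":1,"xyz":[0,0.0005,0.011],"dr":[0,0,0]},{"grip":1,"xyz":[0,0.0005,0.011],"dr":[0,0,0]}]' 
python3 -c "
from h import *
st()"
```

```text
time: 17.75
eef_pos: [0.4814, -0.0849, 0.0765]
tcp_rot: [0.792, 0.61, -0.0, -0.001]
contact_force: [-1.0, 0.5, 0.2]
opening: 0.132
t 17.75 tcp [ 0.4814 -0.0849  0.0765] F [-1.04  0.49  0.17] M [ 0.014  0.025 -0.066] op 0.132
x [2.555e-01 9.668e-01 2.000e-04] z [-1.5e-03  6.0e-04 -1.0e+00]
```

No resistance at 5 mm below the rim, so the blade is in the pocket. I'll keep lowering it.

```bash
python3 -m jog '[{"grip":1,"xyz":[0,0,0.004],"dr":[0,0,0]},{"grip":1,"xyz":[0,0,0.008],"dr":[0,0,0]},{"grip":1,"xyz":[0,0,0.012],"dr":[0,0,0]},{"grip":1,"xyz":[0,0,0.015],"dr":[0,0,0]},{"grip":1,"xyz":[0,0,0.016],"dr":[0,0,0]},{"grip":1,"xyz":[0,0,0.016],"dr":[0,0,0]}]' 
python3 -c "
from h import *
st()"
python3 -m jog '[{"grip":1,"xyz":[0,0,0.001],"dr":[0,0,0]},{"grip":1,"xyz":[0,0,0.002],"dr":[0,0,0]},{"grip":1,"xyz":[0,0,0.003],"dr":[0,0,0]},{"grip":1,"xyz":[0,0,0.003],"dr":[0,0,0]}]' 
python3 -c "
from h import *
st()"
```

```text
time: 18.25
eef_pos: [0.4816, -0.085, 0.0608]
tcp_rot: [0.792, 0.61, -0.0, -0.0]
contact_force: [0.0, -1.1, -0.9]
opening: 0.128
t 18.25 tcp [ 0.4816 -0.085   0.0608] F [ 0.01 -1.05 -0.91] M [-0.002  0.025 -0.008] op 0.128
x [2.556e-01 9.668e-01 2.000e-04] z [-1.e-03  4.e-04 -1.e+00]
time: 18.58
eef_pos: [0.4819, -0.0851, 0.0582]
tcp_rot: [0.792, 0.61, -0.0, -0.0]
contact_force: [-0.0, 0.1, -1.3]
opening: 0.128
t 18.58 tcp [ 0.4819 -0.0851  0.0582] F [-0.03  0.12 -1.3 ] M [ 0.006  0.065 -0.049] op 0.128
x [ 0.2555  0.9668 -0.    ] z [-2.e-04  0.e+00 -1.e+00]
```

```bash
for i in 1 2; do python3 -m jog '[{"grip":1,"xyz":[0,0,0.0005],"dr":[0,0,0]},{"grip":1,"xyz":[0,0,0.001],"dr":[0,0,0]},{"grip":1,"xyz":[0,0,0.001],"dr":[0,0,0]}]' >/dev/null
python3 -c "
from h import *
st()"; done
```

```text
t 18.83 tcp [ 0.4819 -0.0851  0.0573] F [ 0.57 -0.42 -0.65] M [ 0.011 -0.053 -0.023] op 0.13
x [ 0.2555  0.9668 -0.    ] z [-1.e-04 -0.e+00 -1.e+00]
t 19.08 tcp [ 0.4819 -0.0851  0.0562] F [ 0.6  -0.84 -0.73] M [ 0.008 -0.045  0.056] op 0.132
x [ 0.2555  0.9668 -0.    ] z [-1.e-04  0.e+00 -1.e+00]
```

```bash
for i in 1 2; do python3 -m jog '[{"grip":1,"xyz":[0,0,0.0005],"dr":[0,0,0]},{"grip":1,"xyz":[0,0,0.001],"dr":[0,0,0]},{"grip":1,"xyz":[0,0,0.001],"dr":[0,0,0]}]' >/dev/null
python3 -c "
from h import *
st()"; done
python3 - <<'E'
from h import *
im=ctrl.read_camera('side')[:,:,::-1];cv2.imwrite('pics/s14z.png',cv2.resize(im[220:310,160:250],None,fx=6,fy=6,interpolation=cv2.INTER_CUBIC))
E
```

```text
t 19.33 tcp [ 0.4818 -0.0851  0.0552] F [ 0.39  0.88 -0.24] M [-0.032  0.03   0.006] op 0.129
x [0.2555 0.9668 0.    ] z [-2.e-04  1.e-04 -1.e+00]
t 19.58 tcp [ 0.4819 -0.0851  0.0542] F [-0.62  0.14 -0.51] M [0.031 0.068 0.05 ] op 0.135
x [0.2556 0.9668 0.    ] z [-2.e-04  1.e-04 -1.e+00]
```

View pics/s14z.png

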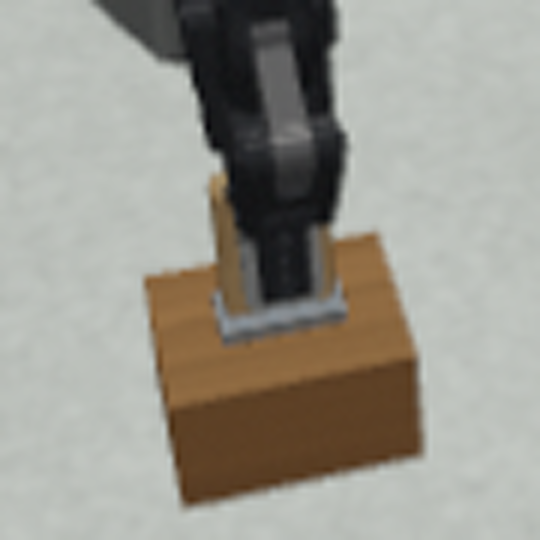

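```bash
for i in 1 2; do python3 -m jog '[{"grip":1,"xyz":[0,0,0.0005],"dr":[0,0,0]},{"grip":1,"xyz":[0,0,0.0008],"dr":[0,0,0]},{"grip":1,"xyz":[0,0,0.0008],"dr":[0,0,0]}]' >/dev/null
python3 -c "
from h import *
st()"; done
```

```text
t 19.88 tcp [ 0.482  -0.0852  0.0541] F [-3.11  0.92  3.68] M [ 0.096  0.38  -0.011] op 0.132
x [ 0.2555  0.9668 -0.    ] z [-3.e-04  0.e+00 -1.e+00]
t 20.13 tcp [ 0.482  -0.0851  0.054 ] F [-4.63  1.57  9.85] M [ 0.265  0.762 -0.042] op 0.128
x [ 2.553e-01  9.669e-01 -1.000e-04] z [-9.e-04  2.e-04 -1.e+00]
```

```bash
python3 -m jog '[{"grip":0.85,"xyz":[0,0,-0.001],"dr":[0,0,0]},{"grip":0.8,"xyz":[0,0,-0.001],"dr":[0,0,0]},{"grip":0.7,"xyz":[0,0,-0.001],"dr":[0,0,0]},{"grip":0.6,"xyz":[0,0,-0.001],"dr":[0,0,0]},{"grip":0.5,"xyz":[0,0,-0.001],"dr":[0,0,0]},{"grip":0.4,"xyz":[0,0,-0.001],"dr":[0,0,0]},{"grip":0.4,"xyz":[0,0,-0.001],"dr":[0,0,0]},{"grip":0.4,"xyz":[0,0,-0.001],"dr":[0,0,0]}]' 
python3 - <<'E'
from h import *
st()
for n in('wrist','side'): cv2.imwrite(f'pics/{n}15.png',ctrl.read_camera(n)[:,:,::-1])
im=cv2.imread('pics/wrist15.png');a=cv2.resize(im[150:330,170:340],None,fx=2.6,fy=2.6,interpolation=cv2.INTER_CUBIC)
im=cv2.imread('pics/side15.png');b=cv2.resize(im[220:310,175:235],(312,468),interpolation=cv2.INTER_CUBIC)
cv2.imwrite('pics/ab15.png',np.hstack([a,b]))
E
```

```text
time: 20.8
eef_pos: [0.4819, -0.0851, 0.0536]
tcp_rot: [0.792, 0.61, -0.0, -0.0]
contact_force: [-0.7, 0.1, -0.4]
opening: 0.599
t 20.8 tcp [ 0.4819 -0.0851  0.0536] F [-0.66  0.14 -0.4 ] M [ 0.029 -0.014 -0.032] op 0.599
x [ 0.2555  0.9668 -0.    ] z [-1.e-04  0.e+00 -1.e+00]
```

View pics/ab15.png

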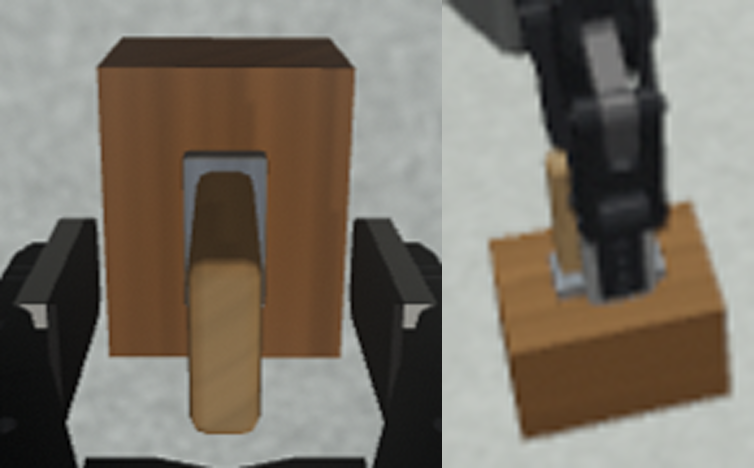

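Released cleanly: the key stands upright, free of both pads. Next I'll raise the gripper and check.

```bash
python3 -m jog '[{"grip":0.4,"xyz":[0,0,-0.01],"dr":[0,0,0]},{"grip":0.4,"xyz":[0,0,-0.03],"dr":[0,0,0]},{"grip":0.4,"xyz":[0,0,-0.06],"dr":[0,0,0]},{"grip":0.4,"xyz":[0,0,-0.1],"dr":[0,0,0]},{"grip":0.4,"xyz":[0,0,-0.14],"dr":[0,0,0]},{"grip":0.4,"xyz":[0,0,-0.18],"dr":[0,0,0]},{"grip":0.4,"xyz":[0,0,-0.18],"dr":[0,0,0]},{"grip":0.4,"xyz":[0,0,-0.18],"dr":[0,0,0]},{"grip":0.4,"xyz":[0,0,-0.18],"dr":[0,0,0]}]' 
python3 - <<'E'
from h import *
st()
for n in('wrist','side'): cv2.imwrite(f'pics/{n}16.png',ctrl.read_camera(n)[:,:,::-1])
im=cv2.imread('pics/side16.png');b=cv2.resize(im[235:310,170:245],None,fx=8,fy=8,interpolation=cv2.INTER_CUBIC)
cv2.imwrite('pics/s16z.png',b)
E
```

```text
time: 21.65
eef_pos: [0.4817, -0.085, 0.2341]
tcp_rot: [0.792, 0.61, 0.0, 0.0]
contact_force: [-0.2, -0.2, -0.6]
opening: 0.6
t 21.65 tcp [ 0.4817 -0.085   0.2341] F [-0.21 -0.25 -0.6 ] M [-0.033  0.01  -0.01 ] op 0.6
x [ 2.555e-01  9.668e-01 -1.000e-04] z [ 6.e-04 -2.e-04 -1.e+00]
```

View pics/s16z.png

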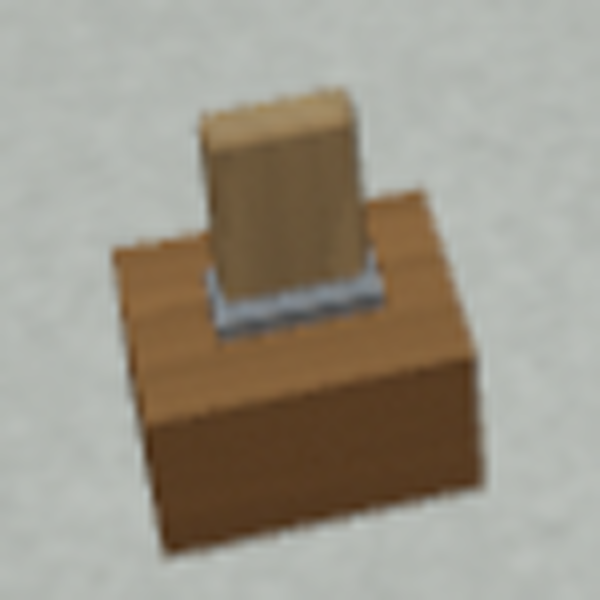

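View pics/side16.png

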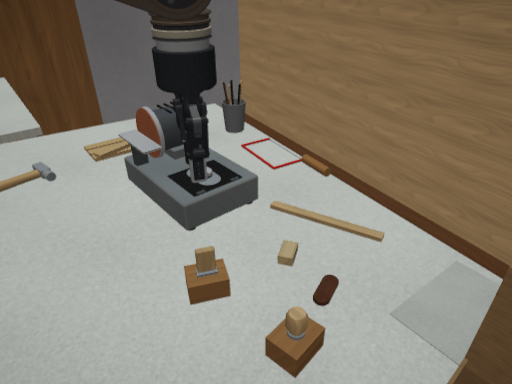

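View pics/wrist16.png

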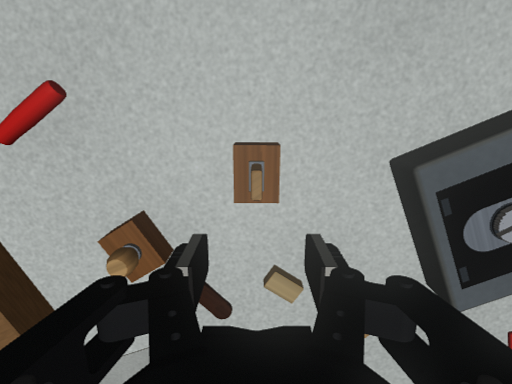

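```bash
python3 - <<'E'
from h import *
im=ctrl.read_camera('top')[:,:,::-1];cv2.imwrite('pics/t17.png',im)
E
```

```text
(no output)
```

View pics/t17.png

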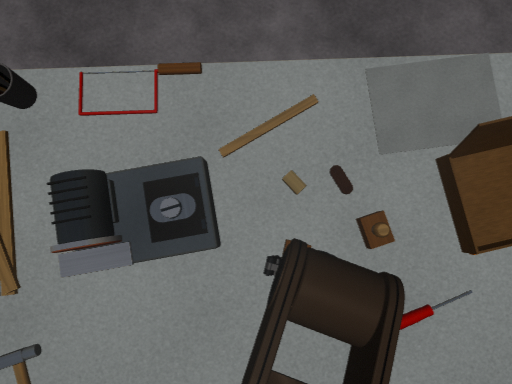

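```bash
python3 - <<'E'
from h import *
im=cv2.imread('pics/t17.png');cv2.imwrite('pics/t17z.png',cv2.resize(im[170:245,135:215],None,fx=8,fy=8,interpolation=cv2.INTER_CUBIC))
E
```

```text
(no output)
```

View pics/t17z.png

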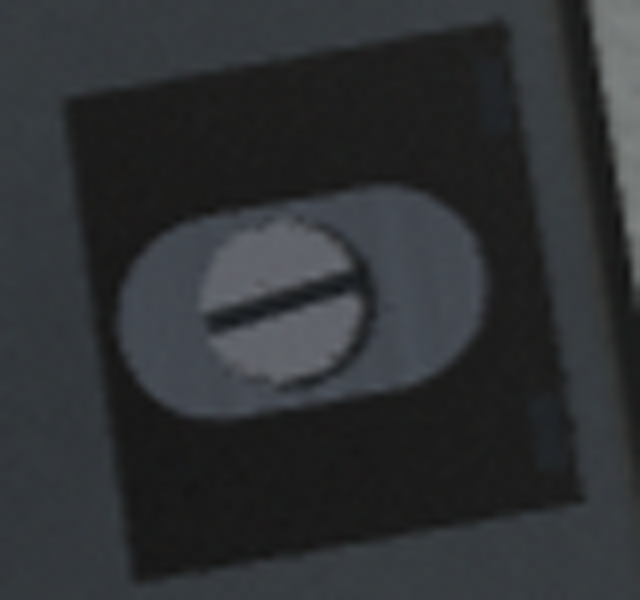

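```bash
python3 -c "
from h import *
print(ctrl.sign_off()); st()"
```

```text
the job is handed in; nothing more can be done
None
the job is handed in; nothing more can be done
```

The fastener is locked and the key is back in its block, let go and fully home. I handed the job in about 22 s into the 72 s limit.

- **Turning the fastener:** The blade went into the slot with no contact force beyond noise. I turned clockwise until the torque climbed steadily past its running 0.12 N m to about 0.3 N m, then stopped. Side forces stayed around 3 N. The last top view puts the slot at about 1.45 rad from the sander's x axis, which is the locked position. A wrist view while the key was still loaded at the stop gave about 1.47, within its error.
- **Returning the key:** It slid freely into the pocket and met the block at the same tool height it was picked up from, with a final push of about 10 N. After I let go, the side view showed it upright with its flange on the block, about 1 mm from where it started and inside the pocket's play.
- **Other things on the table:** The last views show everything else where it was, and the raised gripper touches nothing.

**One disagreement:** Before I lowered the key, the pictures suggested it had slipped about 2–3 mm in the grip. Contact at the original height showed it had not.

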